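# Start the copper castings polishing and clear the bench

## Robot

A 7-joint arm with a two-finger parallel gripper is mounted at the origin on the work surface. World frame = base frame: x ahead of the robot, y to its left, z up, the work surface at z = 0. Lengths are in m, angles in rad, forces in N, time in s.
With the tool pointing down it reaches from about 0.4 to 0.85 m from the base axis. Payload 10.4 kg.
Tool frame: the origin (TCP) lies between the finger pads; the fingertips stand ahead of it and the grasp point (between the pads) lies 5 mm behind it (manip.tip_extent is the z of the fingertips in the tool frame, in m); z points along the fingers, y is the line along which they close (so a half turn about z gives the same grasp; the last joint's range is limited). The gripper opens to 85 mm and grips with 20 to 120 N. Pads are 22 mm wide; open, the fingers measure 114 mm over their backs; the gripper's body (76 mm by 85 mm) begins 54 mm behind the grasp point. The pads swing forward as they close: fully open they stand 13 mm farther back than shut.
Start: joints at [-1.326, 0.332, -0.065, 1.46, 0.022, 1.35, -0.088], TCP at [0.165, 0.603, 0.245] pointing down, gripper open.
Joint ranges: [-2.6, 2.6], [-0.5, 2.12], [-1.47, 1.34], [0.16, 2.42], [-1.27, 4.41], [0.06, 2.06], [-2.6, 2.6]. Speed limits (rad/s): [2.22, 2.22, 2.79, 2.79, 3.14, 3.14, 3.14].

## Interface

Orientations are given as a unit quaternion [x, y, z, w].
In Python, from workcell import status, viewer, manip gives the robot as it stands.
- The arm moves only by the tool play_rows, never from a script. Its argument "plan" is one flat list of numbers, 7 for each row, row after row: the turn, a rotation vector about the tool's x, y, z in degrees, then the shift along the tool's x, y, z in m, then the opening, from 0 (shut) to 1 (fully open). In form: [ax, ay, az, dx, dy, dz, grip, ax, ay, az, dx, dy, dz, grip, ...]. A call has 1 to 20 rows; each row is the pose to reach, as a shift and turn from the pose commanded when the call began, along the tool's axes at that moment; what a row does not reach only later rows make up. A row lasts 1/8 s, in which the tool goes at most 62.5 mm and 10.7 degrees, less where a joint would pass 70% of its speed; a pose out of reach is approached as far as the arm can. A call with a gripper value outside its range is refused whole. The fingers move at their own pace and stop on an object; "squeeze" is the grip in N (left out, the last holds). Time passes only in rows, so rows that repeat a pose let the fingers close. It gives the time, the measured TCP pose, the force, the opening and the grip force at its end, in the units of the state.
- status.get_obs(): the state, without advancing time (a new reading comes with each control period).
- viewer.camera(name): name is "scene" or "top" or "wrist"; returns the picture (480x640x3 uint8, red, green, blue); there is no depth.
- viewer.camera_model(name): a dict with "fx", "fy", "cx", "cy" (pixels), "R" (3x3) and "t" (3): a world point X has camera coordinates R X + t. Camera axes: x right, y down, z forward; pixel columns grow to the right and rows downward; lengths in m; the calibration is good to about 2 mm. A picture is of the moment at which its call begins: read the wrist's pose just before it. camera_model takes no time and is no camera call; for the wrist camera it gives the pose at the moment of the call.
- manip.hand_in(): hands the job in; it is judged then, once.
The state is a dict: "clock": time; "joint_pos": joint angles; "joint_velocities": joint speeds; "tau": joint torques, N m; "position": TCP position; "ee_rot": TCP orientation; "ft_force": force on the tool from outside, world axes, zero at the start; "torque": the same for the moment, N m; "grip_width": opening from 0.0 (shut) to 1.0 (fully open); "grasp_force": force on a finger pad.
Only numpy, scipy, OpenCV 4.12 (cv2) and the standard library are available. Lean on these libraries where they do the work, as an engineer would, in place of code of your own. Each camera call takes 0.05 s, during which the arm holds its last target. There are 200 camera calls.

## Task

The copper rosettes on the bench are filed and scraped: put every one of them into the pot of polishing beads, and only then take the stirrer and stir them in, at least three full turns in wide circles with its foot down among the beads near the floor of the pot so that they keep moving, and hang it back upright by its collar in the middle of its forked stand. Put the file and the scraper (whichever of them is there) into the open drawer and push the drawer fully shut. Keep all the beads in the pot and leave the plaster rosette, the wax jar and the sanding block where they are.

Things in the scene. Friction and masses are not known exactly. Their poses are not given: they have to be found in the camera images.
- pot: Round blue ceramic pot fixed to the bench, upright, open on top. Dished floor: 5 mm above the bench and flat to about 36 mm from its axis, then rising gently to 20 mm at 82 mm from it; steep side to the rim, 70 mm above the bench, 188 mm outer diameter, wall 5 mm. Origin: centre of its underside. Holds 6 loose white polishing beads.
- fork_seat (a point): Seat of the fixed forked stand: the point midway between its two prongs, level with their tops, 105 mm above the bench. Its x axis is horizontal and runs along the prongs; the slot is open at the -x end of this frame (the prongs end 37 mm from the seat) and closed at +x by an upright plate 32 mm from the seat that ends at prong height. Slot 28 mm wide; each prong 14 mm wide and 12 mm thick. Base plate 100 x 110 mm, 12 mm thick.
- stirrer: Hand stirrer, hanging upright by its collar in the forked stand at the start. Origin: centre of the underside of the black collar (46 mm diameter, 7 mm thick). z axis up along it. Above the collar an orange square handle, 22 x 22 mm, sides along its x and y axes, from 7 to 57 mm above the origin. Below, a steel rod of 12 mm diameter ends in an 18 mm ball, lowest point 80 mm below the origin. Mass 0.16 kg.
- stirrer_foot (a point): Lowest point of the stirrer's ball foot, on its axis, 80 mm below stirrer.
- drawer_floor (a point): Point on the drawer's inner floor, at the middle of the foot of its front; moves with the drawer (22 mm above the bench). Its x axis points level from front to back; the drawer closes along +x. Inside: 195 mm long (x from 0 to 195 mm) by 218 mm (y) and 41 mm deep; wooden front 15 mm thick, its top 71 mm above the bench. The fixed chest (85 mm high, 260 mm wide) covers the back: only x from 0 to (opening minus 7 mm) is open above.
- drawer_handle (a point): Middle of the drawer's steel bar handle, 120 mm long along the y axis of the drawer, 11 mm thick, 35 mm before the front's face, about 47 mm above the bench; pushing it along the drawer's +x closes the drawer.
- drawer (a joint): Opening of the drawer in m: 0 fully shut, at the start 0.140 to 0.160. It slides with about 1 N of friction.
- rosette0: Copper rosette casting to be polished (there are 2 to 4 on the bench; absent ones give None): a round disc of 30 mm diameter and 22 mm height with a boss of 16 mm diameter and 6 mm height on top, 0.1 kg. Origin: centre of its underside, z axis up through the boss.
- rosette1: Copper rosette casting to be polished (there are 2 to 4 on the bench; absent ones give None): a round disc of 30 mm diameter and 22 mm height with a boss of 16 mm diameter and 6 mm height on top, 0.1 kg. Origin: centre of its underside, z axis up through the boss.
- rosette2: Copper rosette casting to be polished (there are 2 to 4 on the bench; absent ones give None): a round disc of 30 mm diameter and 22 mm height with a boss of 16 mm diameter and 6 mm height on top, 0.1 kg. Origin: centre of its underside, z axis up through the boss.
- rosette3: Copper rosette casting to be polished (there are 2 to 4 on the bench; absent ones give None): a round disc of 30 mm diameter and 22 mm height with a boss of 16 mm diameter and 6 mm height on top, 0.1 kg. Origin: centre of its underside, z axis up through the boss.
- file: Small file lying on the bench, red handle (may be absent: None). Handle 75 x 22 x 22 mm from x = -60 to +15 mm, a dark steel blade 12 mm wide on to x = +65 mm; its balance point is near x = -10 mm. Origin: on its underside, x axis towards the blade's end. 70 g.
- scraper: Small scraper lying on the bench, blue handle (may be absent: None). Handle 75 x 22 x 22 mm from x = -60 to +15 mm, a steel neck and 24 mm wide blade on to x = +65 mm; its balance point is near x = -10 mm. Origin: on its underside, x axis towards the blade's end. 70 g.
- bead0: White ceramic polishing bead, a ball of 25 mm diameter, 22 g, loose in the pot. Origin: its middle.
- bead1: White ceramic polishing bead, a ball of 25 mm diameter, 22 g, loose in the pot. Origin: its middle.
- bead2: White ceramic polishing bead, a ball of 25 mm diameter, 22 g, loose in the pot. Origin: its middle.
- bead3: White ceramic polishing bead, a ball of 25 mm diameter, 22 g, loose in the pot. Origin: its middle.
- bead4: White ceramic polishing bead, a ball of 25 mm diameter, 22 g, loose in the pot. Origin: its middle.
- bead5: White ceramic polishing bead, a ball of 25 mm diameter, 22 g, loose in the pot. Origin: its middle.
- plaster_rosette: White plaster rosette, same shape as the copper ones, not part of the job: leave it alone. Origin: centre of its underside.
- wax_jar: Amber glass jar of wax, 60 mm diameter, 60 mm high, not part of the job. Origin: centre of its underside.
- sanding_block: Cork sanding block, 90 x 50 x 30 mm, not part of the job. Origin: centre of its underside.
Mind the look-alikes: they are no part of the job. Leave any green look-alike of the scraper alone.

How it is judged:
On the way, in this order (a step that is already met when the one before it is completed fails the run):
1. all the copper rosettes are in the pot (horizontal distance between each of rosette0, rosette1, rosette2, rosette3 and pot below 0.086 m and z of rosette0 in the frame of pot between 0 and 0.075 m and z of rosette1 in the frame of pot between 0 and 0.075 m and z of rosette2 in the frame of pot between 0 and 0.075 m and z of rosette3 in the frame of pot between 0 and 0.075 m), for 0.2 s.
2. stirring: the stirrer's foot passes the far (+x) side of the pot, down among the beads, things in the pot moving (x of stirrer_foot in the frame of pot above 0.015 m and y of stirrer_foot in the frame of pot between -0.015 and 0.015 m and z of stirrer_foot in the frame of pot between 0 and 0.03 m and horizontal distance between stirrer_foot and pot below 0.086 m and linear speed of any of bead0, bead1, bead2, bead3, bead4, bead5, rosette0, rosette1, rosette2, rosette3 above 0.01 m/s).
3. stirring: the stirrer's foot passes the near (-x) side of the pot, down among the beads, things in the pot moving (x of stirrer_foot in the frame of pot below -0.015 m and y of stirrer_foot in the frame of pot between -0.015 and 0.015 m and z of stirrer_foot in the frame of pot between 0 and 0.03 m and horizontal distance between stirrer_foot and pot below 0.086 m and linear speed of any of bead0, bead1, bead2, bead3, bead4, bead5, rosette0, rosette1, rosette2, rosette3 above 0.01 m/s).
4. stirring: the stirrer's foot passes the left (+y) side of the pot, down among the beads, things in the pot moving (y of stirrer_foot in the frame of pot above 0.015 m and x of stirrer_foot in the frame of pot between -0.015 and 0.015 m and z of stirrer_foot in the frame of pot between 0 and 0.03 m and horizontal distance between stirrer_foot and pot below 0.086 m and linear speed of any of bead0, bead1, bead2, bead3, bead4, bead5, rosette0, rosette1, rosette2, rosette3 above 0.01 m/s).
5. stirring: the stirrer's foot passes the right (-y) side of the pot, down among the beads, things in the pot moving (y of stirrer_foot in the frame of pot below -0.015 m and x of stirrer_foot in the frame of pot between -0.015 and 0.015 m and z of stirrer_foot in the frame of pot between 0 and 0.03 m and horizontal distance between stirrer_foot and pot below 0.086 m and linear speed of any of bead0, bead1, bead2, bead3, bead4, bead5, rosette0, rosette1, rosette2, rosette3 above 0.01 m/s).
At the end, for the whole second after the job is handed in: Every copper rosette present lies in the pot at rest; the stirrer hangs upright (within 0.12 rad) in the fork, its collar on the prongs and within 15 mm of the seat; the file and the scraper that are present lie in the drawer; the drawer is shut to within 12 mm (all of step 1 and linear speed of each of rosette0, rosette1, rosette2, rosette3, stirrer below 0.03 m/s and x of file in the frame of drawer_floor between -0.005 and 0.2 m and y of file in the frame of drawer_floor between -0.12 and 0.12 m and z of file in the frame of drawer_floor between -0.012 and 0.035 m and x of scraper in the frame of drawer_floor between -0.005 and 0.2 m and y of scraper in the frame of drawer_floor between -0.12 and 0.12 m and z of scraper in the frame of drawer_floor between -0.012 and 0.035 m and value of joint drawer below 0.012 m and horizontal distance between stirrer and fork_seat below 0.015 m and z of stirrer in the frame of fork_seat between -0.005 and 0.006 m and angle between stirrer's own z axis and vertical below 0.12 rad); the robot touches nothing.
It fails at once if a bead leaves the pot (horizontal distance between any of bead0, bead1, bead2, bead3, bead4, bead5 and pot above 0.1 m).
It fails at once if the plaster rosette is moved more than 50 mm or tipped over (distance of plaster_rosette from where it was at the start of the episode above 0.05 m or angle between plaster_rosette's own z axis and vertical above 0.6 rad).
It fails at once if the wax jar is moved more than 50 mm or tipped over (distance of wax_jar from where it was at the start of the episode above 0.05 m or angle between wax_jar's own z axis and vertical above 0.6 rad).
It fails at once if the sanding block is moved more than 50 mm or tipped over (distance of sanding_block from where it was at the start of the episode above 0.05 m or angle between sanding_block's own z axis and vertical above 0.6 rad).
Of rosette0, rosette1, rosette2, rosette3 only 2 to 4 are there at a start; the rules pass over those that are not, and their reading is None.
Of file, scraper only 1 to 2 are there at a start; the rules pass over those that are not, and their reading is None.
At some moment in a run one of rosette0, rosette1, rosette2, rosette3, file, scraper may be knocked a few centimetres aside while the robot is not near it.
It also fails if it takes over 210 s, if anything falls off the work surface, if the arm or the gripper's body presses on something with over 40 N, if the wrist force passes 120 N, or if a joint passes its speed limit or range.

## Working session

There is one attempt and no reset: what is moved stays moved. The work goes in short steps, Python scripts to look and compute and a tool call to move; the robot and the scene stay as the last step left them, time stands still between calls to the robot, and variables do not carry over. Pictures are saved under pics/ and viewed, at most 14 in all, crops included, and the job is handed in when it is done.

Besides the shell and the picture viewer there is one more tool, called after "Emit:" as name(argument=value, ...) on one line, values as JSON. play_rows: Moves the arm, as the interface text tells. Its arguments: {"type":"object","properties":{"plan":{"type":"array","items":{"type":"number"}},"squeeze":{"type":"number"}},"required":["plan"]}

```bash
ls; mkdir -p pics; python3 - <<'E'
from workcell import status, viewer, manip
import cv2,numpy as np
print(status.get_obs(), manip.tip_extent)
for n in("scene","top"):
    cv2.imwrite(f"pics/{n}0.png",viewer.camera(n)[:,:,::-1]); m=viewer.camera_model(n); print(n,m)
E
```

```text
pics
{'clock': 0.0, 'joint_pos': array([-1.3255866 ,  0.33286293, -0.06472279,  1.460968  ,  0.0215893 ,
        1.34994499, -0.0884932 ]), 'joint_velocities': array([ 0.00039161,  0.00104285, -0.00177656, -0.00079027, -0.00052182,
        0.00217522,  0.00043326]), 'tau': array([-2.41664375e-04, -6.25425982e+01,  4.91106219e-02, -3.91618860e+01,
        1.61394873e-02,  9.49028326e-03,  4.81498489e-05]), 'position': array([0.16527603, 0.60235381, 0.24450884]), 'ee_rot': array([ 1.33481459e-01,  9.91051031e-01, -7.40491659e-04, -7.22717910e-05]), 'ft_force': array([-0.21945796,  0.35401479,  0.06265824]), 'torque': array([ 0.06915872,  0.0320287 , -0.00213421]), 'grasp_force': 0.0, 'grip_width': 0.9987252153975521} 0.014
scene {'fx': 589.9689592702538, 'fy': 589.9689592702538, 'cx': 314.44836862625726, 'cy': 235.1881340943114, 'R': array([[-0.39508426,  0.91851077,  0.01569674],
       [ 0.62442989,  0.28104373, -0.72876727],
       [-0.67379206, -0.27812296, -0.68458153]]), 't': array([ 0.28730632, -0.27012891,  1.71639885])}
top {'fx': 605.7502973739788, 'fy': 605.7502973739788, 'cx': 310.84529367371186, 'cy': 230.70472951996976, 'R': array([[-0.00414982, -0.99998761,  0.0027494 ],
       [-0.98074522,  0.00353312, -0.19525965],
       [ 0.19524752, -0.00350676, -0.98074773]]), 't': array([-0.06959299,  0.59138747,  1.12811278])}
```

View pics/top0.png

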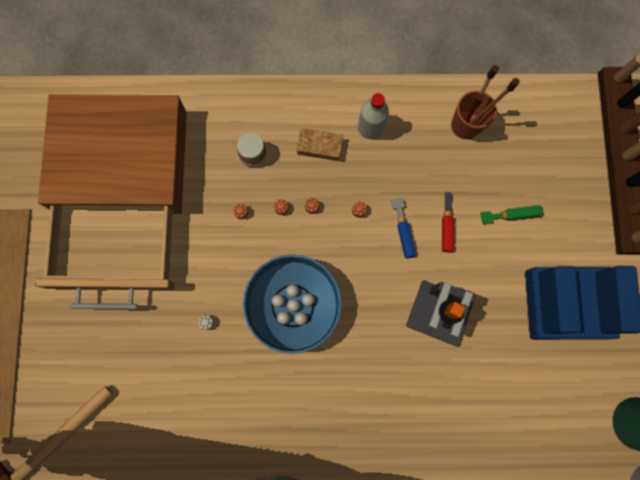

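View pics/scene0.png

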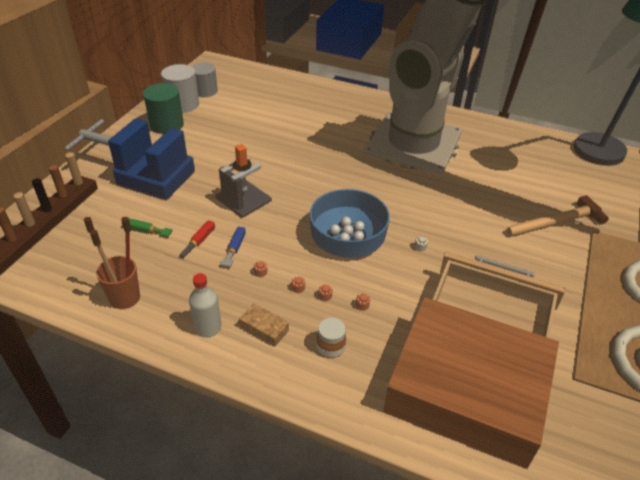

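The scene shows four copper rosettes at top pixels (242,211), (282,207), (313,205) and (360,209). What could be mistaken for each target:
- **Rosettes:** the white plaster rosette (205,322) and the brush pot (475,115).
- **Scraper:** blue handle (405,235), against the green one (520,213).
- **File:** red handle (448,233), against the red bottle cap (378,100).
- **Stirrer:** orange handle (455,311), hanging in the fork.

Next I triangulate these.

```bash
cat > h.py <<'E'
from workcell import status, viewer, manip
import cv2, numpy as np
from scipy.spatial.transform import Rotation as Ro
def proj(m,X): c=m["R"]@np.asarray(X)+m["t"]; return np.array([m["fx"]*c[0]/c[2]+m["cx"],m["fy"]*c[1]/c[2]+m["cy"]])
def ray(m,p):
    d=m["R"].T@np.array([(p[0]-m["cx"])/m["fx"],(p[1]-m["cy"])/m["fy"],1]); return -m["R"].T@m["t"],d
def plane(m,p,z): o,d=ray(m,p); return o+d*(z-o[2])/d[2]
def tri(m1,p1,m2,p2):
    A=[];b=[];
    rs=[ray(m1,p1),ray(m2,p2)]
    M=np.zeros((3,3));v=np.zeros(3)
    for o,d in rs:
        d=d/np.linalg.norm(d);P=np.eye(3)-np.outer(d,d);M+=P;v+=P@o
    X=np.linalg.solve(M,v); o,d=rs[0];d=d/np.linalg.norm(d)
    return X,max(np.linalg.norm((np.eye(3)-np.outer(d/np.linalg.norm(d),d/np.linalg.norm(d)))@(X-o)) for o,d in rs)
def blobs(img,lo,hi,amin=30,amax=1e6):
    """img RGB; hsv range (lo hue may exceed hi for wrap); returns (cx,cy,area,contour) by column"""
    h=cv2.cvtColor(img,cv2.COLOR_RGB2HSV); lo=np.array(lo);hi=np.array(hi)
    if lo[0]>hi[0]: k=cv2.inRange(h,lo,np.array([180,hi[1],hi[2]]))|cv2.inRange(h,np.array([0,lo[1],lo[2]]),hi)
    else: k=cv2.inRange(h,lo,hi)
    k=cv2.morphologyEx(k,cv2.MORPH_CLOSE,np.ones((3,3)))
    out=[]
    for c in cv2.findContours(k,cv2.RETR_EXTERNAL,cv2.CHAIN_APPROX_NONE)[0]:
        M=cv2.moments(c)
        if amin<=M["m00"]<=amax: out.append((M["m10"]/M["m00"],M["m01"]/M["m00"],M["m00"],c))
    return sorted(out,key=lambda b:b[0])
def rel(xyz,yaw=None):
    """yaw: world angle (deg) of tool y axis; prints turn about tool z and shift in tool axes"""
    o=status.get_obs();R=Ro.from_quat(o["ee_rot"]).as_matrix()
    s=R.T@(np.array(xyz)-o["position"]); y0=np.degrees(np.arctan2(R[1,1],R[0,1]))
    dz=None if yaw is None else -((yaw-y0+90)%180-90)
    print("turn z",dz,"shift",s.round(4),"yaw now",round(y0,2))
E
python3 - <<'E'
from h import *
I={n:cv2.imread(f"pics/{n}0.png")[:,:,::-1].copy() for n in("top","scene")}
C={"copper":((2,90,70),(12,200,255)),"red":((174,180,60),(3,255,255)),"blue":((108,190,60),(118,255,255)),"orange":((5,200,120),(14,255,255)),"pot":((95,100,40),(107,220,255))}
for k,(a,b) in C.items():
    for n in I: print(k,n,[tuple(np.round(x[:3]).astype(int)) for x in blobs(I[n],a,b,25,12000)])
for n,p in (("top",[(448,232),(405,238),(242,211),(292,304),(320,140)]),("scene",[(205,230),(237,238),(261,268)])):
    for q in p: print(n,q,cv2.cvtColor(I[n],cv2.COLOR_RGB2HSV)[q[1],q[0]])
a=I["top"][185:265,220:500];b=I["top"][265:355,395:495]
a=cv2.resize(a,(784,224),interpolation=3);b=cv2.resize(b,(400,360),interpolation=3)
c=cv2.resize(I["scene"][135:220,205:290],(384,360),interpolation=3)
out=np.vstack([a,np.hstack([b,c])]); cv2.imwrite("pics/crop1.png",out[:,:,::-1])
E
```

```text
copper top [(np.int64(240), np.int64(211), np.int64(148)), (np.int64(281), np.int64(206), np.int64(148)), (np.int64(312), np.int64(205), np.int64(152)), (np.int64(359), np.int64(209), np.int64(156)), (np.int64(476), np.int64(115), np.int64(748))]
copper scene [(np.int64(38), np.int64(216), np.int64(1627)), (np.int64(120), np.int64(280), np.int64(1575)), (np.int64(200), np.int64(280), np.int64(172)), (np.int64(203), np.int64(232), np.int64(272)), (np.int64(241), np.int64(155), np.int64(200)), (np.int64(260), np.int64(268), np.int64(148)), (np.int64(298), np.int64(284), np.int64(154)), (np.int64(325), np.int64(292), np.int64(159)), (np.int64(362), np.int64(301), np.int64(165)), (np.int64(594), np.int64(207), np.int64(120))]
red top [(np.int64(378), np.int64(100), np.int64(112)), (np.int64(448), np.int64(233), np.int64(310))]
red scene [(np.int64(200), np.int64(279), np.int64(66)), (np.int64(203), np.int64(231), np.int64(130))]
blue top [(np.int64(406), np.int64(239), np.int64(266))]
blue scene []
orange top [(np.int64(457), np.int64(309), np.int64(132))]
orange scene []
pot top [(np.int64(292), np.int64(304), np.int64(7189)), (np.int64(583), np.int64(302), np.int64(7360))]
pot scene []
top (448, 232) [  1 227 162]
top (405, 238) [108 197 119]
top (242, 211) [  9 172 142]
top (292, 304) [ 22  32 185]
top (320, 140) [ 16 150 143]
scene (205, 230) [  3 200 186]
scene (237, 238) [113 137 130]
scene (261, 268) [  9 157 149]
```

View pics/crop1.png

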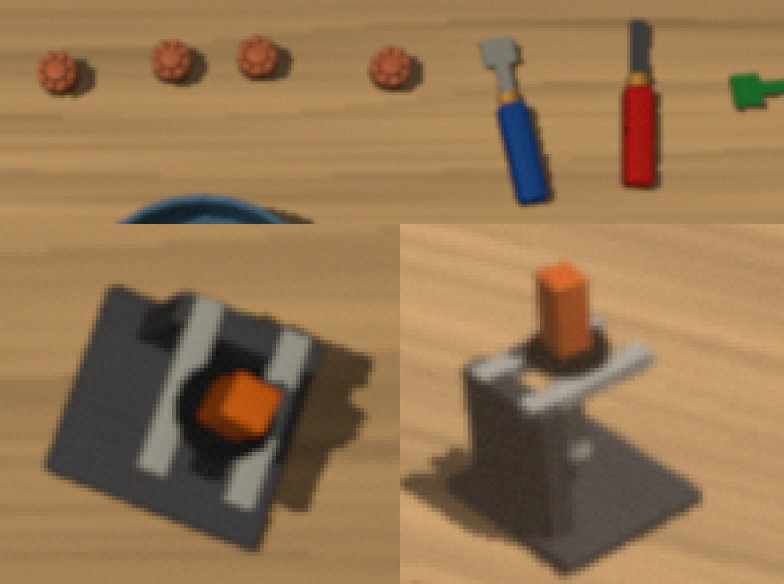

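The crop confirms the four copper rosettes, the blue scraper and the red file. The fork's plate is at its +x end and its slot opens toward the robot. Now the 3D positions.

```bash
python3 - <<'E'
from h import *
I={n:cv2.imread(f"pics/{n}0.png")[:,:,::-1].copy() for n in("top","scene")}
T,S=viewer.camera_model("top"),viewer.camera_model("scene")
f=lambda n,a,b,mn=25,mx=12000:blobs(I[n],a,b,mn,mx)
def show(n,p,q): X,e=tri(T,p,S,q); print(n,X.round(4),"gap",round(e,4),"r",np.hypot(*X[:2]).round(3))
ct=[x for x in f("top",(2,90,70),(12,200,255)) if x[0]<400]
cs=[x for x in f("scene",(2,90,70),(12,200,255)) if 250<x[0]<400]
for i,(a,b) in enumerate(zip(ct,cs[::-1])): show(f"ros{i}",a[:2],b[:2])
r=f("top",(170,150,60),(6,255,255),100);rs=f("scene",(170,150,60),(6,255,255),100)
print([x[:3] for x in r],[x[:3] for x in rs])
b=f("top",(105,150,50),(118,255,255),100,500);bs=f("scene",(108,100,50),(120,255,255),60,600)
print([x[:3] for x in b],[x[:3] for x in bs])
show("stirtop",(457,309),(241,155))
for n,l in (("top",((95,90,30),(112,240,255))),("scene",((95,70,30),(112,240,255)))):
    for x in f(n,*l,1500,30000): print("pot",n,np.round(x[:3]),cv2.fitEllipse(cv2.convexHull(x[3])),cv2.boundingRect(x[3]))
show("hL",(72,304),(532,273));show("hR",(135,306),(478,259))
show("frontL",(40,283),(561,291));show("frontR",(168,285),(448,262))
E
```

```text
ros0 [0.6421 0.0732 0.0147] gap 0.0008 r 0.646
ros1 [ 0.6508 -0.0098  0.0141] gap 0.0012 r 0.651
ros2 [ 0.6531 -0.0726  0.0145] gap 0.0013 r 0.657
ros3 [ 0.6447 -0.1696  0.0144] gap 0.0014 r 0.667
[(377.4738186462324, 100.09067688378032, 130.5), (447.9594202898551, 233.47536231884058, 345.0)] [(199.5418326693227, 280.0756972111554, 125.5), (203.4681020733652, 231.37958532695373, 209.0)]
[(406.29931972789115, 239.54648526077094, 294.0)] [(237.00120772946858, 237.69565217391303, 138.0)]
stirtop [ 0.4307 -0.3271  0.1388] gap 0.0041 r 0.541
pot top [ 292.  304. 7248.] ((292.0184631347656, 303.7423095703125), (96.39924621582031, 97.27143859863281), 43.29369354248047) (244, 256, 97, 97)
pot top [ 582.  302. 7530.] ((581.0006103515625, 300.5378112792969), (92.71697235107422, 135.43243408203125), 87.11624908447266) (526, 267, 114, 72)
pot scene [ 150.  155. 3600.] ((149.93516540527344, 156.027587890625), (75.01597595214844, 85.1152572631836), 113.94325256347656) (109, 119, 83, 75)
pot scene [ 350.   25. 2702.] ((349.8805847167969, 26.26604461669922), (57.833900451660156, 73.25608825683594), 57.38566207885742) (317, 0, 67, 57)
hL [0.4502 0.3882 0.053 ] gap 0.001 r 0.594
hR [0.4462 0.2712 0.0435] gap 0.0024 r 0.522
frontL [0.4896 0.449  0.0636] gap 0.0017 r 0.664
frontR [0.4859 0.2106 0.0458] gap 0.0045 r 0.53
```

```bash
python3 - <<'E'
from h import *
T,S=viewer.camera_model("top"),viewer.camera_model("scene")
for n,a,b in (("file",(448,233.5),(203.5,231.4)),("scraper",(406.3,239.5),(237,237.7))): print(n,*tri(T,a,S,b))
print("pot",plane(T,(292,303.7),.07), "r",np.linalg.norm(plane(T,(340.4,303.7),.07)-plane(T,(243.6,303.7),.07)))
# blade tip to handle dir
for n,a,b in (("file",(448,196),(448,250)),("scr",(400,201),(409,256))):
    A,B=plane(T,a,.01),plane(T,b,.011);print(n,A.round(3),B.round(3),np.degrees(np.arctan2(*(A-B)[1::-1])))
for nm,p in (("seat prong ends",[(446,277+13),(433.5,382-0)]),): pass
c=lambda u,v:(395+u/4,265+(v-224)/4)
A=[plane(T,c(*q),.105) for q in((207,298),(155,472),(297,333),(240,505))]
print("prongs",np.round(A,4))
rel((0.645,0.03,0.25),90)
E
```

```text
file [ 0.59196401 -0.34834303  0.01531149] 0.002287221073514398
scraper [ 0.57992309 -0.26363156  0.01687733] 0.0015786384178515518
pot [ 0.44799504 -0.03557443  0.07      ] r 0.18328658972190548
file [ 0.673 -0.356  0.01 ] [ 0.56  -0.35   0.011] -2.8844542527816803
scr [ 0.663 -0.256  0.01 ] [ 0.548 -0.27   0.011] 7.091286389846362
prongs [[ 0.4814 -0.3226  0.105 ]
 [ 0.402  -0.2951  0.105 ]
 [ 0.465  -0.3634  0.105 ]
 [ 0.387  -0.3331  0.105 ]]
turn z -15.342686119666695 shift [-0.6141 -0.4251 -0.0048] yaw now 74.66
```

Emit:
play_rows(plan=[0, 0, -15.3, -0.614, -0.425, 0, 1, 0, 0, -15.3, -0.614, -0.425, 0, 1, 0, 0, -15.3, -0.614, -0.425, 0, 1, 0, 0, -15.3, -0.614, -0.425, 0, 1, 0, 0, -15.3, -0.614, -0.425, 0, 1, 0, 0, -15.3, -0.614, -0.425, 0, 1, 0, 0, -15.3, -0.614, -0.425, 0, 1, 0, 0, -15.3, -0.614, -0.425, 0, 1, 0, 0, -15.3, -0.614, -0.425, 0, 1, 0, 0, -15.3, -0.614, -0.425, 0, 1, 0, 0, -15.3, -0.614, -0.425, 0, 1, 0, 0, -15.3, -0.614, -0.425, 0, 1, 0, 0, -15.3, -0.614, -0.425, 0, 1, 0, 0, -15.3, -0.614, -0.425, 0, 1])

```text
clock: 1.85
position: [0.6447, 0.0309, 0.2446]
ee_rot: [0.0, 1.0, 0.0, -0.001]
ft_force: [0.3, 0.3, -1.3]
grip_width: 1.0
grasp_force: 0.0
```

```bash
python3 - <<'E'
from h import *
m=viewer.camera_model("wrist");w=viewer.camera("wrist");cv2.imwrite("pics/w1.png",w[:,:,::-1])
o=status.get_obs();print(o["clock"],o["position"],o["ee_rot"])
for b in blobs(w,(0,90,50),(13,210,255),150): print(np.round(b[:3]),plane(m,b[:2],.025).round(4))
E
```

```text
1.9 [0.64456463 0.03174608 0.2449239 ] [-3.57388891e-04  9.99999773e-01  3.79516051e-04 -4.28006479e-04]
[ 115.  207. 1030.] [ 0.6427 -0.162   0.025 ]
[216. 215. 860.] [ 0.6504 -0.0685  0.025 ]
[280. 213. 791.] [ 0.6486 -0.0081  0.025 ]
[339. 312. 588.] [0.7507 0.0489 0.025 ]
[366. 204. 800.] [0.6402 0.0724 0.025 ]
[  563.   289. 24008.] [0.7262 0.2717 0.025 ]
```

View pics/w1.png

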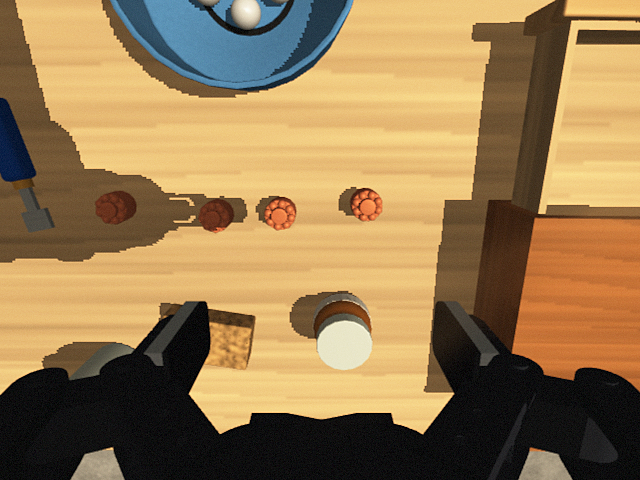

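The wrist view shows the rosettes at (366,204), (280,213), (216,215) and (115,207), which agrees with the two-view positions to about 3 mm. I'm grasping rosette 0.

Emit:
play_rows(plan=[0, 0, 0, 0.004, 0.042, 0.1, 0.65, 0, 0, 0, 0.004, 0.042, 0.17, 0.65, 0, 0, 0, 0.004, 0.042, 0.2, 0.65, 0, 0, 0, 0.004, 0.042, 0.225, 0.65, 0, 0, 0, 0.004, 0.042, 0.227, 0.65, 0, 0, 0, 0.004, 0.042, 0.227, 0.65, 0, 0, 0, 0.004, 0.042, 0.227, 0.2, 0, 0, 0, 0.004, 0.042, 0.227, 0.2, 0, 0, 0, 0.004, 0.042, 0.227, 0.2, 0, 0, 0, 0.004, 0.042, 0.227, 0.2, 0, 0, 0, 0.004, 0.042, 0.2, 0.2, 0, 0, 0, 0.004, 0.042, 0.14, 0.2, 0, 0, 0, 0.004, 0.042, 0.09, 0.2, 0, 0, 0, 0.004, 0.042, 0.09, 0.2], squeeze=40)

```text
clock: 3.65
position: [0.6438, 0.0724, 0.1613]
ee_rot: [0.001, 1.0, 0.001, 0.005]
ft_force: [-1.0, -0.3, -2.3]
grip_width: 0.333
grasp_force: 39.8
```

Emit:
play_rows(plan=[0, 0, 0, 0.05, -0.03, 0, 0.2, 0, 0, 0, 0.1, -0.06, 0, 0.2, 0, 0, 0, 0.148, -0.09, 0, 0.2, 0, 0, 0, 0.148, -0.09, 0.03, 0.2, 0, 0, 0, 0.148, -0.09, 0.07, 0.2, 0, 0, 0, 0.148, -0.09, 0.089, 0.2, 0, 0, 0, 0.148, -0.09, 0.089, 0.2, 0, 0, 0, 0.148, -0.09, 0.089, 0.48, 0, 0, 0, 0.148, -0.09, 0.089, 0.48, 0, 0, 0, 0.148, -0.09, 0.06, 0.48, 0, 0, 0, 0.148, -0.09, 0, 0.5, 0, 0, 0, 0.1, -0.09, 0, 0.65, 0, 0, 0, 0.04, -0.085, 0, 0.65, 0, 0, 0, -0.0085, -0.0825, 0, 0.65, 0, 0, 0, -0.0085, -0.0825, 0, 0.65])

```text
clock: 5.52
position: [0.6517, -0.0094, 0.1545]
ee_rot: [-0.0, 1.0, -0.001, 0.0]
ft_force: [-1.0, 0.1, -0.5]
grip_width: 0.655
grasp_force: 0.0
```

```bash
cat > look.py <<'E'
from h import *
import sys
m=viewer.camera_model("wrist");w=viewer.camera("wrist");T=viewer.camera_model("top");t=viewer.camera("top")
cv2.imwrite(f"pics/w{sys.argv[1]}.png",w[:,:,::-1]);cv2.imwrite(f"pics/t{sys.argv[1]}.png",t[:,:,::-1])
o=status.get_obs();print(round(o["clock"],2),o["position"].round(4),o["ee_rot"].round(4),o["grip_width"])
for b in blobs(w,(0,90,50),(13,210,255),200,3000): print("w",np.round(b[:3]),plane(m,b[:2],.025).round(4))
for b in blobs(t,(2,90,70),(12,200,255),50,600): print("t",np.round(b[:3]),plane(T,b[:2],.018).round(4))
E
python3 look.py 2
```

```text
5.62 [ 0.6494 -0.0104  0.1553] [ 5.e-04  1.e+00 -2.e-04 -1.e-04] 0.6466211535286351
w [ 104.  220. 1862.] [ 0.6419 -0.1618  0.025 ]
w [ 237.  231. 1482.] [ 0.6499 -0.0693  0.025 ]
w [ 322.  228. 1393.] [ 0.6478 -0.0093  0.025 ]
w [377. 363. 708.] [0.7573 0.0342 0.025 ]
t [311. 205. 141.] [ 0.6521 -0.0735  0.018 ]
t [359. 209. 152.] [ 0.6444 -0.1708  0.018 ]
t [631. 168. 112.] [ 0.7298 -0.7358  0.018 ]
t [635. 200. 152.] [ 0.6604 -0.7375  0.018 ]
t [636. 223.  84.] [ 0.6128 -0.7336  0.018 ]
```

Emit:
play_rows(plan=[0, 0, 0, 0.001, 0, 0.06, 0.65, 0, 0, 0, 0.001, 0, 0.11, 0.65, 0, 0, 0, 0.001, 0, 0.135, 0.65, 0, 0, 0, 0.001, 0, 0.137, 0.65, 0, 0, 0, 0.001, 0, 0.137, 0.2, 0, 0, 0, 0.001, 0, 0.137, 0.2, 0, 0, 0, 0.001, 0, 0.137, 0.2, 0, 0, 0, 0.001, 0, 0.137, 0.2, 0, 0, 0, 0.001, 0, 0.09, 0.2, 0, 0, 0, 0.001, 0, 0.04, 0.2, 0, 0, 0, 0.001, 0, 0.0, 0.2, 0, 0, 0, 0.05, -0.015, 0, 0.2, 0, 0, 0, 0.1, -0.03, 0, 0.2, 0, 0, 0, 0.157, -0.045, 0, 0.2, 0, 0, 0, 0.157, -0.045, 0, 0.2])

```text
clock: 7.5
position: [0.4885, -0.0563, 0.1555]
ee_rot: [0.002, 1.0, 0.001, -0.001]
ft_force: [0.9, -0.0, -0.9]
grip_width: 0.334
grasp_force: 39.9
```

```bash
python3 look.py 3
```

```text
7.6 [ 0.4928 -0.0548  0.1566] [5.0e-04 1.0e+00 7.0e-04 1.4e-03] 0.32797744186840744
w [305. 405. 654.] [ 0.634 -0.07   0.025]
w [ 404.  227. 1570.] [0.4846 0.0027 0.025 ]
w [ 623.  413. 1410.] [0.6432 0.1926 0.025 ]
t [312. 203.  91.] [ 0.6576 -0.0742  0.018 ]
t [359. 209. 157.] [ 0.6442 -0.1707  0.018 ]
```

View pics/w3.png

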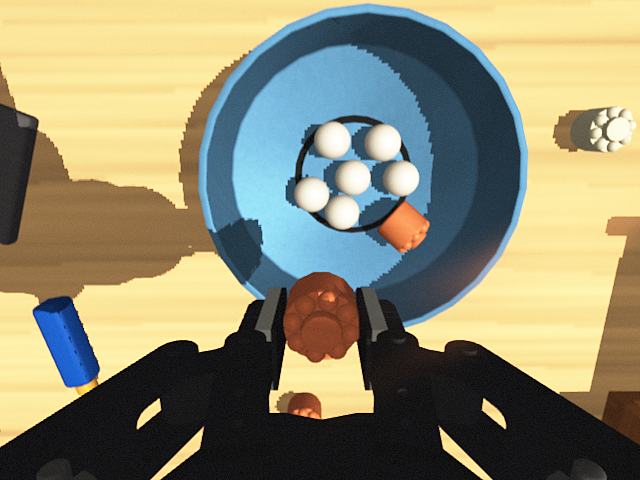

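Rosette 0 lies in the pot on its side at (405,227), all 6 beads are inside, and rosette 1 is held. I'm releasing it.

Emit:
play_rows(plan=[0, 0, 0, 0, 0, 0.05, 0.2, 0, 0, 0, 0, 0, 0.09, 0.2, 0, 0, 0, 0, 0, 0.09, 0.2, 0, 0, 0, 0, 0, 0.09, 0.48, 0, 0, 0, 0, 0, 0.09, 0.48, 0, 0, 0, 0, 0, 0.06, 0.48, 0, 0, 0, 0, 0, 0, 0.5, 0, 0, 0, -0.05, -0.005, 0, 0.65, 0, 0, 0, -0.1, -0.011, 0, 0.65, 0, 0, 0, -0.158, -0.016, 0, 0.65, 0, 0, 0, -0.158, -0.016, 0, 0.65])

```text
clock: 8.98
position: [0.6533, -0.0708, 0.1545]
ee_rot: [-0.0, 1.0, -0.001, 0.0]
ft_force: [-1.1, -0.0, -0.3]
grip_width: 0.65
grasp_force: 0.0
```

```bash
python3 look.py 4
```

```text
9.07 [ 0.6507 -0.0714  0.1558] [ 5.e-04  1.e+00 -3.e-04  2.e-04] 0.655095948452418
w [ 188.  218. 1632.] [ 0.6422 -0.1647  0.025 ]
w [ 320.  229. 1400.] [ 0.6501 -0.0719  0.025 ]
w [484. 349. 437.] [0.7456 0.0556 0.025 ]
w [635. 388. 534.] [0.781  0.1805 0.025 ]
t [359. 209. 156.] [ 0.6441 -0.1705  0.018 ]
t [617. 102. 382.] [ 0.8748 -0.7226  0.018 ]
t [635. 201. 124.] [ 0.6595 -0.7377  0.018 ]
```

Emit:
play_rows(plan=[0, 0, 0, 0, 0, 0.06, 0.65, 0, 0, 0, 0, 0, 0.11, 0.65, 0, 0, 0, 0, 0, 0.136, 0.65, 0, 0, 0, 0, 0, 0.138, 0.65, 0, 0, 0, 0, 0, 0.138, 0.2, 0, 0, 0, 0, 0, 0.138, 0.2, 0, 0, 0, 0, 0, 0.138, 0.2, 0, 0, 0, 0, 0, 0.138, 0.2, 0, 0, 0, 0, 0, 0.09, 0.2, 0, 0, 0, 0, 0, 0.04, 0.2, 0, 0, 0, 0, 0, 0.0, 0.2, 0, 0, 0, 0.06, 0.01, 0, 0.2, 0, 0, 0, 0.12, 0.02, 0, 0.2, 0, 0, 0, 0.18, 0.04, 0, 0.2, 0, 0, 0, 0.246, 0.054, 0, 0.2, 0, 0, 0, 0.246, 0.054, 0, 0.2])

```text
clock: 11.08
position: [0.4014, -0.0161, 0.156]
ee_rot: [-0.0, 1.0, 0.002, 0.001]
ft_force: [1.1, -0.3, -0.3]
grip_width: 0.33
grasp_force: 39.8
```

```bash
python3 look.py 5
```

```text
11.18 [ 0.4048 -0.0166  0.1567] [2.0e-04 1.0e+00 1.2e-03 1.7e-03] 0.3316179174560837
t [359. 209. 158.] [ 0.6443 -0.1706  0.018 ]
```

View pics/w5.png

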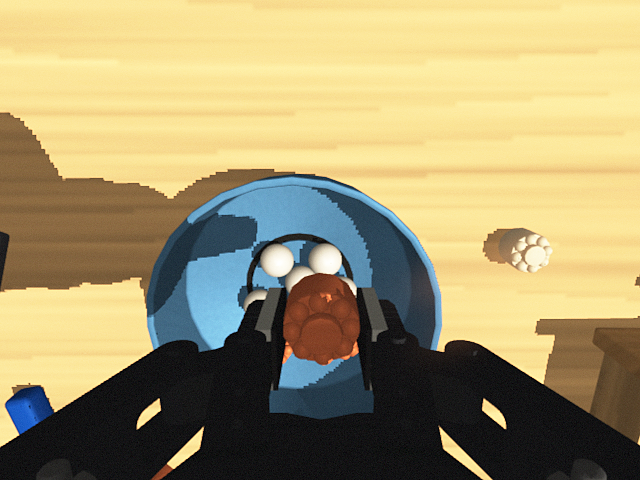

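Rosette 2 is held over the near side of the pot. I'm releasing it and going to rosette 3.

Emit:
play_rows(plan=[0, 0, 0, 0, 0, 0.05, 0.2, 0, 0, 0, 0, 0, 0.09, 0.2, 0, 0, 0, 0, 0, 0.09, 0.2, 0, 0, 0, 0, 0, 0.09, 0.48, 0, 0, 0, 0, 0, 0.09, 0.48, 0, 0, 0, 0, 0, 0.06, 0.48, 0, 0, 0, 0, 0, 0, 0.5, 0, 0, 0, -0.05, -0.03, 0, 0.65, 0, 0, 0, -0.1, -0.06, 0, 0.65, 0, 0, 0, -0.15, -0.09, 0, 0.65, 0, 0, 0, -0.2, -0.12, 0, 0.65, 0, 0, 0, -0.239, -0.151, 0, 0.65, 0, 0, 0, -0.239, -0.151, 0, 0.65])

```text
clock: 12.8
position: [0.6449, -0.1708, 0.1554]
ee_rot: [0.001, 1.0, -0.001, 0.0]
ft_force: [-0.0, 0.0, -0.2]
grip_width: 0.648
grasp_force: 0.0
```

```bash
python3 look.py 6
```

```text
12.9 [ 0.6435 -0.1682  0.1559] [6.e-04 1.e+00 0.e+00 2.e-04] 0.6486485343396085
w [ 325.  229. 1394.] [ 0.642  -0.1687  0.025 ]
w [507.   9. 774.] [ 0.5042 -0.0581  0.025 ]
w [ 599.  366. 1471.] [0.7534 0.0476 0.025 ]
t [619. 110. 136.] [ 0.8562 -0.7239  0.018 ]
t [636. 200. 108.] [ 0.6606 -0.7392  0.018 ]
```

Emit:
play_rows(plan=[0, 0, 0, 0, 0, 0.06, 0.65, 0, 0, 0, 0, 0, 0.11, 0.65, 0, 0, 0, 0, 0, 0.136, 0.65, 0, 0, 0, 0, 0, 0.138, 0.65, 0, 0, 0, 0, 0, 0.138, 0.2, 0, 0, 0, 0, 0, 0.138, 0.2, 0, 0, 0, 0, 0, 0.138, 0.2, 0, 0, 0, 0, 0, 0.138, 0.2, 0, 0, 0, 0, 0, 0.09, 0.2, 0, 0, 0, 0, 0, 0.04, 0.2, 0, 0, 0, 0, 0, 0.0, 0.2, 0, 0, 0, 0.06, 0.03, 0, 0.2, 0, 0, 0, 0.12, 0.06, 0, 0.2, 0, 0, 0, 0.18, 0.09, 0, 0.2, 0, 0, 0, 0.238, 0.113, 0, 0.2, 0, 0, 0, 0.238, 0.113, 0, 0.2, 0, 0, 0, 0.238, 0.113, 0.06, 0.2, 0, 0, 0, 0.238, 0.113, 0.09, 0.2, 0, 0, 0, 0.238, 0.113, 0.09, 0.2])

```text
clock: 15.28
position: [0.4043, -0.0552, 0.0647]
ee_rot: [0.001, 1.0, -0.0, -0.001]
ft_force: [-0.2, -0.3, -0.2]
grip_width: 0.334
grasp_force: 40.0
```

Emit:
play_rows(plan=[0, 0, 0, 0, 0, 0, 0.48, 0, 0, 0, 0, 0, 0, 0.48, 0, 0, 0, 0, 0, -0.03, 0.48, 0, 0, 0, 0, 0, -0.09, 0.5, 0, 0, 0, -0.05, 0.01, -0.135, 0.65, 0, 0, 0, -0.115, 0.02, -0.135, 0.65, 0, 0, 0, -0.115, 0.02, -0.135, 0.65])

```text
clock: 16.15
position: [0.5235, -0.0334, 0.2002]
ee_rot: [-0.001, 1.0, -0.002, 0.0]
ft_force: [-1.2, -0.8, -1.2]
grip_width: 0.653
grasp_force: 0.0
```

```bash
python3 look.py 7
```

```text
16.25 [ 0.5209 -0.0352  0.2004] [ 4.e-04  1.e+00 -7.e-04 -2.e-04] 0.6518322516026533
w [ 298.  179. 1072.] [ 0.4908 -0.0529  0.025 ]
w [ 366.  171. 1286.] [0.4838 0.0018 0.025 ]
w [438. 329. 284.] [0.6241 0.0714 0.025 ]
t [315. 324. 134.] [ 0.4118 -0.0795  0.018 ]
```

View pics/w7.png

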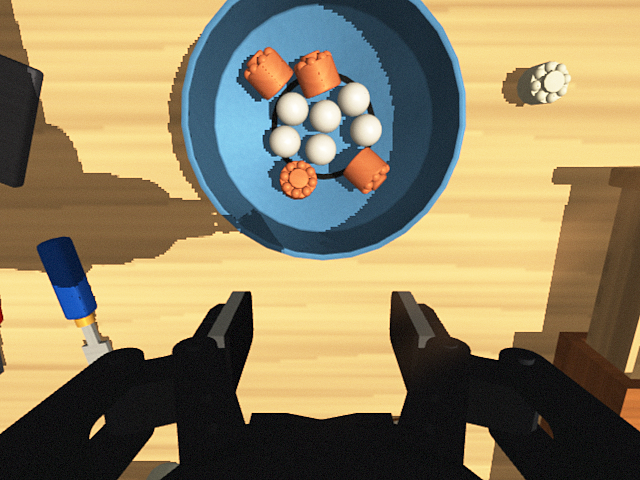

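All four copper rosettes and six beads are in the pot. Next I'm going to look at the stirrer.

Emit:
play_rows(plan=[0, 0, 0, 0, -0.04, -0.04, 0.8, 0, 0, 0, 0, -0.09, -0.07, 0.8, 0, 0, 0, 0.01, -0.15, -0.08, 0.8, 0, 0, 0, 0.021, -0.2, -0.08, 0.8, 0, 0, 0, 0.021, -0.25, -0.08, 0.8, 0, 0, 0, 0.021, -0.292, -0.08, 0.8, 0, 0, 0, 0.021, -0.292, -0.08, 0.8])

```text
clock: 17.12
position: [0.4959, -0.3309, 0.2812]
ee_rot: [0.004, 1.0, -0.0, 0.0]
ft_force: [-0.4, 0.6, 0.2]
grip_width: 0.796
grasp_force: 0.0
```

```bash
python3 look.py 8; python3 - <<'E'
from h import *
m=viewer.camera_model("wrist");w=viewer.camera("wrist")
c=w[0:330,130:510];cv2.imwrite("pics/c8.png",cv2.resize(c,None,fx=1.8,fy=1.8)[:,:,::-1])
for b in blobs(w,(5,200,120),(16,255,255),300): print(np.round(b[:3]),plane(m,b[:2],.162),cv2.minAreaRect(b[3]))
print(cv2.cvtColor(w,cv2.COLOR_RGB2HSV)[200:240:10,300:340:10].tolist())
E
```

```text
17.23 [ 0.4979 -0.3272  0.2809] [1.5e-03 1.0e+00 7.0e-04 6.0e-04] 0.7988143841988742
w [  11.  349. 2956.] [ 0.665  -0.6911  0.025 ]
w [590. 195. 972.] [ 0.491  -0.0551  0.025 ]
w [ 607.  115. 2006.] [ 0.4135 -0.0534  0.025 ]
w [633. 187. 252.] [ 0.4838 -0.0122  0.025 ]
t [275. 288. 190.] [0.4841 0.0007 0.018 ]
t [302. 284. 158.] [ 0.4911 -0.0546  0.018 ]
t [304. 324. 397.] [ 0.4128 -0.0572  0.018 ]
[ 326.  134. 1120.] [ 0.43049282 -0.32412149  0.162     ] ((325.6146240234375, 134.289794921875), (34.397544860839844, 35.19562911987305), 28.610462188720703)
[[[20, 119, 241], [20, 115, 242], [20, 116, 240], [18, 54, 181]], [[20, 119, 239], [20, 123, 237], [20, 121, 237], [20, 120, 238]], [[20, 117, 239], [19, 120, 241], [19, 117, 240], [21, 110, 247]], [[20, 116, 244], [20, 120, 243], [20, 117, 242], [19, 119, 242]]]
```

View pics/c8.png

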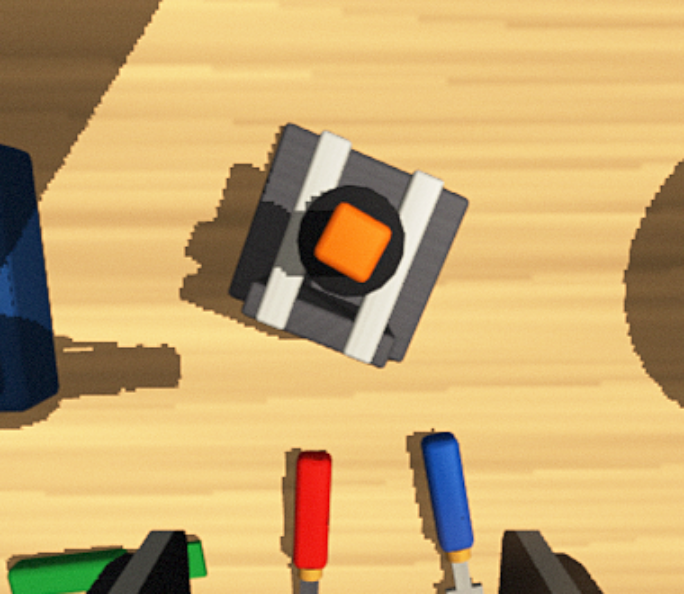

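The crop shows the orange handle turned about 28° in the image, with the fork's prongs opening toward the robot (up in the image).

```bash
python3 - <<'E'
from h import *
m=viewer.camera_model("wrist")
c=lambda u,v:(130+u/1.8,v/1.8)
P=[plane(m,c(*q),.105)[:2] for q in((336,139),(268,322),(429,179),(362,359))]
print(np.round(P,4)); a,b,d,e=P
for u,v in((a,b),(d,e)): print(np.linalg.norm(v-u),np.degrees(np.arctan2(*(v-u)[::-1])))
x=(b-a+e-d);x/=np.linalg.norm(x);print("seat from open",(a+d)/2+.037*x,"from closed",(b+e)/2-.032*x,"slotc",np.linalg.norm((d-a)-x*np.dot(d-a,x)))
print("collar",plane(m,c(351,241),.112))
rel((.430,-.3255,.281),61.4)
E
```

```text
[[ 0.3904 -0.3294]
 [ 0.4659 -0.36  ]
 [ 0.4061 -0.2902]
 [ 0.4826 -0.318 ]]
0.08145447938139616 -22.08413877163956
0.08141833864865324 -19.93208640491056
seat from open [ 0.43277548 -0.32305074] from closed [ 0.44437181 -0.32750409] slotc 0.04214734818959103
collar [ 0.4311457  -0.32313634  0.112     ]
turn z 28.538485191476305 shift [ 0.0686  0.0007 -0.0003] yaw now 89.94
```

Emit:
play_rows(plan=[0, 0, 10, 0.03, 0.001, 0, 0.6, 0, 0, 20, 0.067, 0.0025, 0, 0.6, 0, 0, 28.5, 0.067, 0.0025, 0, 0.6, 0, 0, 28.5, 0.067, 0.0025, 0.05, 0.6, 0, 0, 28.5, 0.067, 0.0025, 0.1, 0.6, 0, 0, 28.5, 0.067, 0.0025, 0.135, 0.6, 0, 0, 28.5, 0.067, 0.0025, 0.149, 0.6, 0, 0, 28.5, 0.067, 0.0025, 0.149, 0.6, 0, 0, 28.5, 0.067, 0.0025, 0.149, 0.1, 0, 0, 28.5, 0.067, 0.0025, 0.149, 0.1, 0, 0, 28.5, 0.067, 0.0025, 0.149, 0.1, 0, 0, 28.5, 0.067, 0.0025, 0.149, 0.1, 0, 0, 28.5, 0.067, 0.0025, 0.149, 0.1], squeeze=80)

```text
clock: 18.9
position: [0.4331, -0.3249, 0.1328]
ee_rot: [0.246, 0.969, 0.0, 0.001]
ft_force: [-0.8, 2.1, 6.9]
grip_width: 0.244
grasp_force: 78.0
```

Emit:
play_rows(plan=[0, 0, 0, 0, 0, -0.02, 0.1, 0, 0, 0, 0, 0, -0.06, 0.1, 0, 0, 0, 0, 0, -0.1, 0.1, 0, 0, 0, 0, 0, -0.12, 0.1, 0, 0, 0, 0, 0, -0.12, 0.1])

```text
clock: 19.52
position: [0.4328, -0.325, 0.2534]
ee_rot: [0.247, 0.969, 0.0, 0.002]
ft_force: [-0.4, 0.3, -2.4]
grip_width: 0.242
grasp_force: 78.4
```

```bash
python3 - <<'E'
from h import *
w=viewer.camera("scene")
cv2.imwrite("pics/s9.png",cv2.resize(w[100:340,180:500],(800,600))[:,:,::-1])
W=cv2.imread("pics/w7.png")[:,:,::-1].copy()
o=status.get_obs();print(o["position"],o["ft_force"],o["grip_width"])
rel((.448,-.0356,.252),90)
rel((.500,-.0356,.252))
E
```

```text
[ 0.43240498 -0.32448754  0.25197858] [ 0.07515889  0.48604813 -1.6903949 ] 0.24708698235510362
turn z -28.536566002886644 shift [0.1243 0.2612 0.    ] yaw now 61.46
turn z None shift [7.860e-02 2.861e-01 1.000e-04] yaw now 61.46
```

View pics/s9.png

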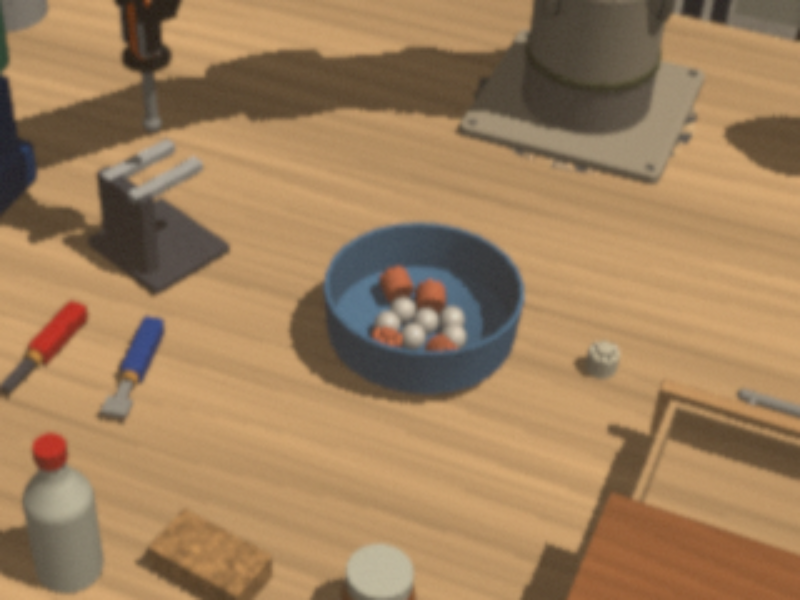

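The stirrer hangs straight in the gripper with its foot well clear of the fork. I'm carrying it over the free +y side of the pot.

Emit:
play_rows(plan=[0, 0, -5, 0.025, 0.05, 0, 0.1, 0, 0, -10, 0.05, 0.1, 0, 0.1, 0, 0, -15, 0.075, 0.155, 0, 0.1, 0, 0, -20, 0.1, 0.21, 0, 0.1, 0, 0, -25, 0.125, 0.26, 0, 0.1, 0, 0, -28.5, 0.15, 0.308, 0, 0.1, 0, 0, -28.5, 0.15, 0.308, 0, 0.1, 0, 0, -28.5, 0.15, 0.308, 0, 0.1])

```text
clock: 20.58
position: [0.4473, 0.0171, 0.2506]
ee_rot: [0.001, 1.0, -0.0, -0.001]
ft_force: [-0.6, -0.5, -1.0]
grip_width: 0.243
grasp_force: 79.1
```

```bash
python3 look.py 10; python3 - <<'E'
from h import *
rel((.448,.018,.125),90)
E
```

```text
20.68 [0.4475 0.0165 0.2509] [ 1.6e-03  1.0e+00 -1.0e-04 -3.0e-04] 0.2445720965411441
w [ 239.  171. 1692.] [ 0.4122 -0.0592  0.025 ]
w [250. 252. 694.] [ 0.491  -0.0531  0.025 ]
w [300. 237. 249.] [ 0.4758 -0.0035  0.025 ]
w [443. 346. 248.] [0.5962 0.1461 0.025 ]
w [483. 412. 238.] [0.6808 0.198  0.025 ]
w [ 550.  257. 2056.] [0.4969 0.2432 0.025 ]
w [621. 425. 842.] [0.6977 0.357  0.025 ]
t [303. 284. 150.] [ 0.4912 -0.0553  0.018 ]
t [304. 324. 380.] [ 0.4126 -0.0585  0.018 ]
turn z -0.18201050354613812 shift [-0.0006  0.0015  0.1259] yaw now 89.82
```

View pics/w10.png

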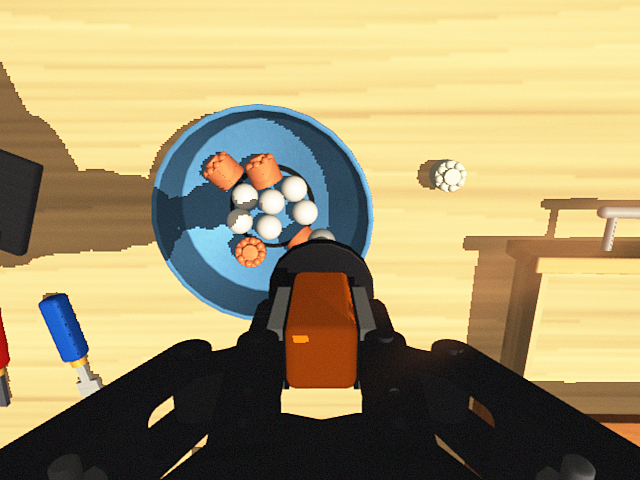

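Emit:
play_rows(plan=[0, 0, 0, 0, 0.001, 0.05, 0.1, 0, 0, 0, 0, 0.001, 0.09, 0.1, 0, 0, 0, 0, 0.001, 0.115, 0.1, 0, 0, 0, 0, 0.001, 0.128, 0.1, 0, 0, 0, 0, 0.001, 0.128, 0.1])

```text
clock: 21.3
position: [0.4475, 0.0181, 0.1231]
ee_rot: [0.001, 1.0, -0.0, -0.0]
ft_force: [-0.7, -0.0, -1.7]
grip_width: 0.252
grasp_force: 79.0
```

Emit:
play_rows(plan=[0, 0, 0, 0, -0.0175, 0, 0.1, 0, 0, 0, -0.0138, -0.0202, 0, 0.1, 0, 0, 0, -0.0255, -0.028, 0, 0.1, 0, 0, 0, -0.0333, -0.0397, 0, 0.1, 0, 0, 0, -0.036, -0.0535, 0, 0.1, 0, 0, 0, -0.0333, -0.0673, 0, 0.1, 0, 0, 0, -0.0255, -0.079, 0, 0.1, 0, 0, 0, -0.0138, -0.0868, 0, 0.1, 0, 0, 0, 0, -0.0895, 0, 0.1, 0, 0, 0, 0.0138, -0.0868, 0, 0.1, 0, 0, 0, 0.0255, -0.079, 0, 0.1, 0, 0, 0, 0.0333, -0.0673, 0, 0.1, 0, 0, 0, 0.036, -0.0535, 0, 0.1, 0, 0, 0, 0.0333, -0.0397, 0, 0.1, 0, 0, 0, 0.0255, -0.028, 0, 0.1, 0, 0, 0, 0.0138, -0.0202, 0, 0.1, 0, 0, 0, 0, -0.0175, 0, 0.1])

```text
clock: 23.42
position: [0.4477, 0.0014, 0.123]
ee_rot: [0.0, 1.0, -0.0, -0.001]
ft_force: [0.4, -0.4, -1.7]
grip_width: 0.244
grasp_force: 79.5
```

Emit:
play_rows(plan=[0, 0, 0, -0.0138, -0.0027, 0, 0.1, 0, 0, 0, -0.0255, -0.0105, 0, 0.1, 0, 0, 0, -0.0333, -0.0222, 0, 0.1, 0, 0, 0, -0.036, -0.036, 0, 0.1, 0, 0, 0, -0.0333, -0.0498, 0, 0.1, 0, 0, 0, -0.0255, -0.0615, 0, 0.1, 0, 0, 0, -0.0138, -0.0693, 0, 0.1, 0, 0, 0, 0, -0.072, 0, 0.1, 0, 0, 0, 0.0138, -0.0693, 0, 0.1, 0, 0, 0, 0.0255, -0.0615, 0, 0.1, 0, 0, 0, 0.0333, -0.0498, 0, 0.1, 0, 0, 0, 0.036, -0.036, 0, 0.1, 0, 0, 0, 0.0333, -0.0222, 0, 0.1, 0, 0, 0, 0.0255, -0.0105, 0, 0.1, 0, 0, 0, 0.0138, -0.0027, 0, 0.1, 0, 0, 0, 0, 0, 0, 0.1])

```text
clock: 25.42
position: [0.4469, 0.0019, 0.1227]
ee_rot: [0.0, 1.0, 0.0, -0.001]
ft_force: [-0.5, 0.6, -1.1]
grip_width: 0.248
grasp_force: 79.7
```

Emit:
play_rows(plan=[0, 0, 0, -0.0138, -0.0027, 0, 0.1, 0, 0, 0, -0.0255, -0.0105, 0, 0.1, 0, 0, 0, -0.0333, -0.0222, 0, 0.1, 0, 0, 0, -0.036, -0.036, 0, 0.1, 0, 0, 0, -0.0333, -0.0498, 0, 0.1, 0, 0, 0, -0.0255, -0.0615, 0, 0.1, 0, 0, 0, -0.0138, -0.0693, 0, 0.1, 0, 0, 0, 0, -0.072, 0, 0.1, 0, 0, 0, 0.0138, -0.0693, 0, 0.1, 0, 0, 0, 0.0255, -0.0615, 0, 0.1, 0, 0, 0, 0.0333, -0.0498, 0, 0.1, 0, 0, 0, 0.036, -0.036, 0, 0.1, 0, 0, 0, 0.0333, -0.0222, 0, 0.1, 0, 0, 0, 0.0255, -0.0105, 0, 0.1, 0, 0, 0, 0.0138, -0.0027, 0, 0.1, 0, 0, 0, 0, 0, 0, 0.1])

```text
clock: 27.42
position: [0.4475, 0.0013, 0.1231]
ee_rot: [0.0, 1.0, -0.0, -0.0]
ft_force: [-0.1, -0.5, -1.9]
grip_width: 0.25
grasp_force: 79.8
```

Emit:
play_rows(plan=[0, 0, 0, -0.0138, -0.0027, 0, 0.1, 0, 0, 0, -0.0255, -0.0105, 0, 0.1, 0, 0, 0, -0.0333, -0.0222, 0, 0.1, 0, 0, 0, -0.036, -0.036, 0, 0.1, 0, 0, 0, -0.0333, -0.0498, 0, 0.1, 0, 0, 0, -0.0255, -0.0615, 0, 0.1, 0, 0, 0, -0.0138, -0.0693, 0, 0.1, 0, 0, 0, 0, -0.072, 0, 0.1, 0, 0, 0, 0.0138, -0.0693, 0, 0.1, 0, 0, 0, 0.0255, -0.0615, 0, 0.1, 0, 0, 0, 0.0333, -0.0498, 0, 0.1, 0, 0, 0, 0.036, -0.036, 0, 0.1, 0, 0, 0, 0.0333, -0.0222, 0, 0.1, 0, 0, 0, 0.0255, -0.0105, 0, 0.1, 0, 0, 0, 0.0138, -0.0027, 0, 0.1, 0, 0, 0, 0, 0, 0, 0.1])

```text
clock: 29.42
position: [0.4475, 0.0023, 0.123]
ee_rot: [-0.0, 1.0, 0.0, -0.001]
ft_force: [-10.5, 0.9, 11.1]
grip_width: 0.244
grasp_force: 81.4
```

Emit:
play_rows(plan=[0, 0, 0, 0, 0, -0.03, 0.1, 0, 0, 0, 0, 0, -0.08, 0.1, 0, 0, 0, 0, 0, -0.129, 0.1, 0, 0, 0, 0, 0, -0.129, 0.1, 0, 0, 0, 0, 0, -0.129, 0.1])

```text
clock: 30.05
position: [0.4475, 0.0017, 0.2514]
ee_rot: [0.0, 1.0, -0.0, -0.001]
ft_force: [-0.2, -0.4, -2.5]
grip_width: 0.249
grasp_force: 80.1
```

```bash
python3 look.py 11; python3 - <<'E'
from h import *
w=viewer.camera("scene")
cv2.imwrite("pics/s11.png",np.hstack([cv2.resize(w[0:260,280:480],(400,520)),cv2.resize(viewer.camera("wrist")[80:380,120:420],(400,520))])[:,:,::-1])
rel((.4324,-.3245,.252),61.46)
E
```

```text
30.15 [0.447  0.0015 0.2508] [ 3.0e-04  1.0e+00 -5.0e-04 -1.2e-03] 0.24669414616352744
w [214. 209. 829.] [ 0.4486 -0.101   0.025 ]
w [255. 181. 874.] [ 0.4222 -0.0604  0.025 ]
w [291. 199. 818.] [ 0.4391 -0.0269  0.025 ]
w [356. 192. 883.] [0.4322 0.0345 0.025 ]
w [444. 345. 250.] [0.5964 0.1328 0.025 ]
w [544. 261. 796.] [0.5017 0.2239 0.025 ]
w [601. 244. 337.] [0.4838 0.2765 0.025 ]
w [621. 425. 896.] [0.698  0.3424 0.025 ]
t [306. 319. 180.] [ 0.4227 -0.0623  0.018 ]
t [326. 305. 124.] [ 0.4485 -0.1015  0.018 ]
turn z 28.498786368133572 shift [ 0.0145 -0.3258 -0.0006] yaw now 89.96
```

View pics/s11.png

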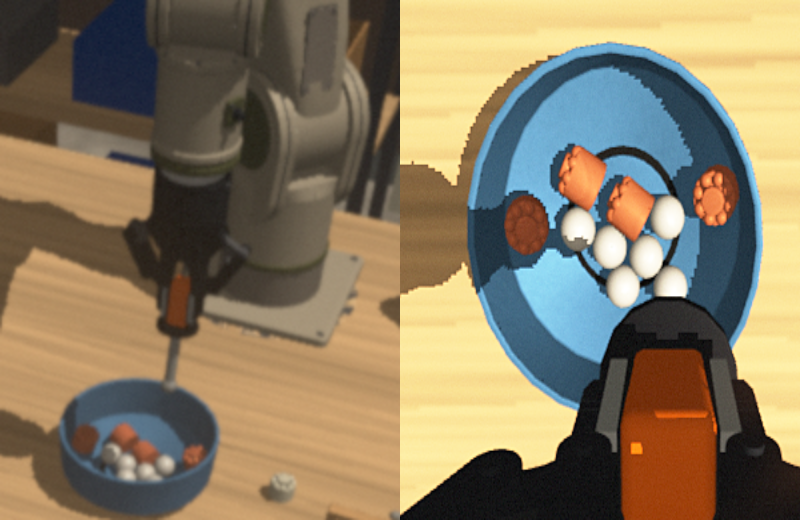

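Everything is in the pot. The rod may lean slightly, so I'm checking its tilt against the expected foot position.

```bash
python3 - <<'E'
from h import *
o=status.get_obs();p=o["position"];S=viewer.camera_model("scene");T=viewer.camera_model("top")
for d in (.02,.028,.108): print(d,[(proj(S,p-[0,0,d]-[dx,0,0])).round(1) for dx in (0,.01)])
w=viewer.camera("scene");c=w[120:220,330:400];cv2.imwrite("pics/s12.png",cv2.resize(c,None,fx=6,fy=6,interpolation=3)[:,:,::-1])
E
```

```text
0.02 [array([368.7, 160.5]), array([370.2, 158. ])]
0.028 [array([368.4, 163.6]), array([369.9, 161.1])]
0.108 [array([365.6, 192.7]), array([367.1, 190.1])]
```

View pics/s12.png

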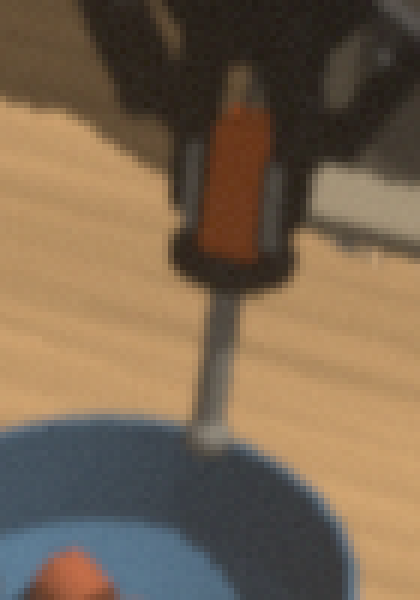

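```bash
python3 - <<'E'
from h import *
S=viewer.camera_model("scene");p=np.array([.4324,-.3245,.252])
for d in (.0245,.108): print(proj(S,p-[0,0,d]))
im=cv2.imread("pics/s9.png")[0:170,80:230];cv2.imwrite("pics/c9.png",cv2.resize(im,None,fx=4,fy=3.5,interpolation=3))
E
```

```text
[237.20082961 123.61375827]
[239.7718398  153.45637946]
```

View pics/c9.png

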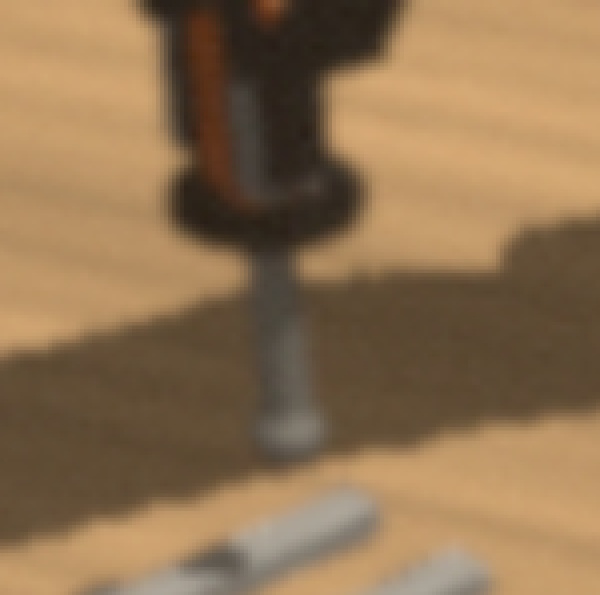

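At the first lift the rod was plumb. After stirring it sits about 5 mm further along the pads with a lean of about 0.05 rad, nearly along the slot direction, so this should be harmless. I'm returning over the fork and checking there.

Emit:
play_rows(plan=[0, 0, 5, 0.003, -0.05, 0, 0.1, 0, 0, 10, 0.006, -0.1, 0, 0.1, 0, 0, 15, 0.009, -0.15, 0, 0.1, 0, 0, 20, 0.012, -0.21, 0, 0.1, 0, 0, 25, 0.015, -0.265, 0, 0.1, 0, 0, 28.5, 0.019, -0.3245, 0, 0.1, 0, 0, 28.5, 0.019, -0.3245, 0, 0.1, 0, 0, 28.5, 0.019, -0.3245, 0, 0.1, 0, 0, 28.5, 0.019, -0.3245, 0, 0.1])

```text
clock: 31.42
position: [0.429, -0.3217, 0.2522]
ee_rot: [0.245, 0.969, 0.001, 0.0]
ft_force: [0.2, 0.2, -1.6]
grip_width: 0.243
grasp_force: 79.8
```

```bash
python3 - <<'E'
from h import *
S=viewer.camera_model("scene");T=viewer.camera_model("top");p=status.get_obs()["position"];print(p)
w=viewer.camera("scene");t=viewer.camera("top")
a=cv2.resize(w[95:215,205:285],(400,600),interpolation=3);b=cv2.resize(t[265:355,410:470],(400,600),interpolation=3)
cv2.imwrite("pics/s13.png",np.hstack([a,b])[:,:,::-1])
for d in (.0245,.108): q=proj(S,p-[0,0,d]);r=proj(T,p-[0,0,d]);print(q,(q-[205,95])*5,(r-[410,265])*6.667)
E
```

```text
[ 0.42902227 -0.32172812  0.25224142]
[238.96076436 123.07068798] [169.80382178 140.35343988] [363.11585877 281.53398925]
[241.45840207 152.90700721] [182.29201033 289.53503603] [283.97779538 303.99238137]
```

View pics/s13.png

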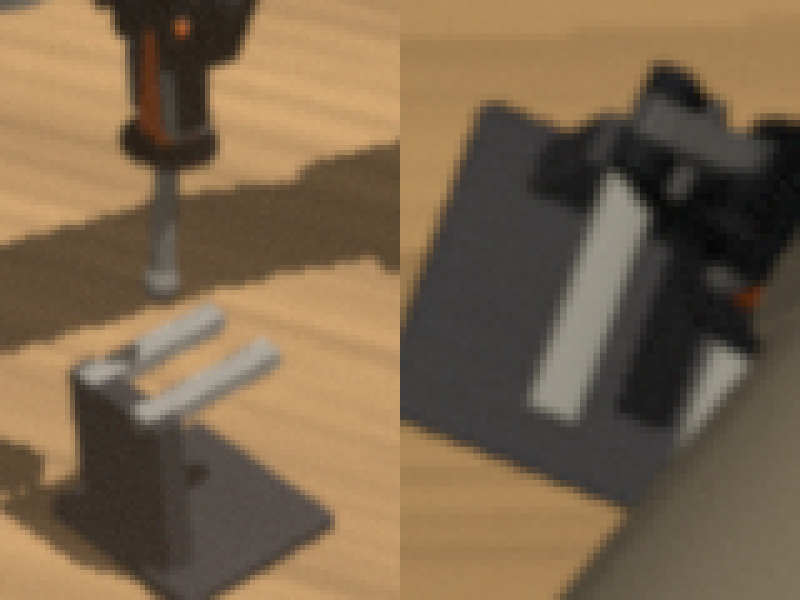

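The rod (collar (168,140), foot (161,297)) leans about 0.15 rad toward the plate. I'll turn the tool about its y axis to straighten it and re-measure numerically.

Emit:
play_rows(plan=[0, 4, 0, 0, 0, 0, 0.1, 0, 8.5, 0, 0, 0, 0, 0.1, 0, 8.5, 0, 0, 0, 0, 0.1, 0, 8.5, 0, 0, 0, 0, 0.1])

```text
clock: 32.02
position: [0.4283, -0.3231, 0.2525]
ee_rot: [0.246, 0.967, 0.018, -0.071]
ft_force: [-0.4, -0.0, -0.6]
grip_width: 0.245
grasp_force: 79.8
```

```bash
cat > rod.py <<'E'
from h import *
S=viewer.camera_model("scene");o=status.get_obs();p=o["position"];print(p.round(4),o["ee_rot"].round(4))
w=viewer.camera("scene");cv2.imwrite("pics/r.png",w[:,:,::-1])
bg=cv2.imread("pics/scene0.png")[:,:,::-1]
def line(w):
    h=cv2.cvtColor(w,cv2.COLOR_RGB2HSV);L=[]
    for r in range(131,155):
        s=h[r,225:255,1].astype(int); k=np.where(s<65)[0]
        L.append((r,round(225+k.mean(),2),len(k)) if len(k) else (r,None,0))
    return L
for r in line(w): print(r,end=" ")
print()
for r in line(cv2.imread("pics/s9.png")[:,:,::-1][:0] if 0 else cv2.resize(cv2.imread("pics/s9.png")[:,:,::-1],(320,240)).copy() if 0 else w)[:0]: pass
i9=np.zeros_like(w);i9[100:340,180:500]=cv2.resize(cv2.imread("pics/s9.png")[:,:,::-1],(320,240),interpolation=cv2.INTER_AREA)
print("base");[print(r,end=" ") for r in line(i9)]
print()
for d in (.0245,.03,.108): print(proj(S,p-[0,0,d]).round(1))
E
python3 rod.py
```

```text
[ 0.4283 -0.3231  0.2525] [ 0.2459  0.9665  0.0182 -0.0709]
(131, np.float64(240.0), 3) (132, np.float64(240.0), 3) (133, np.float64(240.0), 3) (134, np.float64(240.0), 3) (135, np.float64(240.5), 2) (136, np.float64(240.0), 3) (137, np.float64(241.0), 3) (138, np.float64(241.0), 3) (139, np.float64(241.0), 3) (140, np.float64(241.0), 3) (141, np.float64(241.0), 3) (142, np.float64(241.0), 3) (143, np.float64(241.0), 3) (144, np.float64(241.5), 4) (145, np.float64(241.5), 4) (146, np.float64(242.0), 5) (147, np.float64(241.5), 6) (148, np.float64(241.5), 6) (149, np.float64(241.5), 6) (150, np.float64(241.5), 6) (151, np.float64(241.5), 4) (152, None, 0) (153, None, 0) (154, None, 0) 
base
(131, np.float64(238.5), 2) (132, np.float64(239.0), 3) (133, np.float64(239.0), 3) (134, np.float64(239.0), 3) (135, np.float64(239.0), 3) (136, np.float64(239.5), 4) (137, np.float64(239.5), 4) (138, np.float64(239.5), 4) (139, np.float64(239.5), 4) (140, np.float64(239.5), 4) (141, np.float64(239.5), 4) (142, np.float64(240.5), 4) (143, np.float64(240.5), 4) (144, np.float64(240.5), 4) (145, np.float64(240.5), 4) (146, np.float64(240.5), 4) (147, np.float64(240.5), 6) (148, np.float64(240.5), 6) (149, np.float64(240.5), 6) (150, np.float64(240.5), 6) (151, np.float64(240.5), 4) (152, None, 0) (153, None, 0) (154, None, 0) 
[238.6 122.7]
[238.7 124.7]
[241.1 152.5]
```

```bash
python3 - <<'E'
from h import *
p=status.get_obs()["position"]
for z in (.2,.16,.134): rel((p[0]-.0007,p[1]-.0018,z))
E
```

```text
turn z None shift [-0.0079 -0.002   0.052 ] yaw now 61.46
turn z None shift [-0.0138 -0.002   0.0915] yaw now 61.46
turn z None shift [-0.0176 -0.002   0.1173] yaw now 61.46
```

Emit:
play_rows(plan=[0, 0, 0, -0.002, -0.002, 0.015, 0.1, 0, 0, 0, -0.005, -0.002, 0.033, 0.1, 0, 0, 0, -0.0079, -0.002, 0.052, 0.1, 0, 0, 0, -0.0095, -0.002, 0.063, 0.1, 0, 0, 0, -0.0115, -0.002, 0.077, 0.1, 0, 0, 0, -0.0138, -0.002, 0.0915, 0.1, 0, 0, 0, -0.0138, -0.002, 0.0915, 0.1])

```text
clock: 32.95
position: [0.4271, -0.3246, 0.1586]
ee_rot: [0.246, 0.966, 0.018, -0.073]
ft_force: [-0.4, -0.3, -1.3]
grip_width: 0.247
grasp_force: 79.8
```

Emit:
play_rows(plan=[0, 0, 0, -0.0015, 0, 0.01, 0.1, 0, 0, 0, -0.0027, 0, 0.018, 0.1, 0, 0, 0, -0.0034, 0, 0.0225, 0.1, 0, 0, 0, -0.0037, 0, 0.0245, 0.1, 0, 0, 0, -0.0037, 0, 0.0245, 0.1])

```text
clock: 33.58
position: [0.4276, -0.325, 0.135]
ee_rot: [0.246, 0.966, 0.018, -0.072]
ft_force: [-0.4, -0.0, -1.8]
grip_width: 0.245
grasp_force: 79.8
```

Emit:
play_rows(plan=[0, 0, 0, -0.0003, 0, 0.0015, 0.1, 0, 0, 0, -0.0005, 0, 0.003, 0.1, 0, 0, 0, -0.0005, 0, 0.003, 0.1])

```text
clock: 33.95
position: [0.4278, -0.3251, 0.1324]
ee_rot: [0.246, 0.966, 0.018, -0.072]
ft_force: [-1.5, 1.5, 5.6]
grip_width: 0.249
grasp_force: 80.8
```

Emit:
play_rows(plan=[0, 0, 0, 0, 0, 0, 0.3, 0, 0, 0, 0, 0, 0, 0.5, 0, 0, 0, 0, 0, 0, 0.6, 0, 0, 0, 0, 0, 0, 0.6, 0, 0, 0, 0.003, 0, -0.02, 0.6, 0, 0, 0, 0.0075, 0, -0.05, 0.6, 0, 0, 0, 0.015, 0, -0.1, 0.6, 0, -4, 0, 0.022, 0, -0.148, 0.6, 0, -8.5, 0, 0.022, 0, -0.148, 0.6, 0, -8.5, 0, 0.022, 0, -0.148, 0.6])

```text
clock: 35.2
position: [0.4272, -0.325, 0.2829]
ee_rot: [0.247, 0.969, 0.001, 0.001]
ft_force: [0.3, 1.0, -0.2]
grip_width: 0.601
grasp_force: 0.0
```

```bash
python3 - <<'E'
from h import *
o=status.get_obs();print(o["clock"],o["position"],o["ee_rot"])
a=cv2.imread("pics/scene0.png")[:,:,::-1].copy();b=viewer.camera("scene")
for w in(a,b):
    for x in blobs(w[120:190,215:270],(3,150,90),(14,255,255),60,800): print("orange",np.round(x[:3],1),cv2.boundingRect(x[3]))
m=viewer.camera_model("wrist");w=viewer.camera("wrist")
for x in blobs(w,(5,200,120),(16,255,255),300): print(np.round(x[:3]),plane(m,x[:2],.162),cv2.minAreaRect(x[3])[1:])
rel((.50,-.30,.25),90)
E
```

```text
35.2 [ 0.42718276 -0.32496797  0.28290558] [0.24655227 0.96912757 0.00149744 0.00121948]
orange [ 26.   34.9 195.5] (20, 24, 13, 23)
orange [ 26.4  33.4 200. ] (20, 23, 13, 23)
[ 320.  230. 1202.] [ 0.42354269 -0.32216096  0.162     ] ((42.0, 31.0), 90.0)
turn z -28.472986005133208 shift [-0.0518  0.0558  0.0319] yaw now 61.53
```

```bash
python3 -c "
from h import *
rel((.498,-.327,.281),90)"
```

```text
turn z -28.472986005133208 shift [-0.0629  0.0311  0.0008] yaw now 61.53
```

Emit:
play_rows(plan=[0, 0, -10, -0.03, 0.015, 0.001, 0.6, 0, 0, -20, -0.063, 0.031, 0.001, 0.6, 0, 0, -28.5, -0.063, 0.031, 0.001, 0.6, 0, 0, -28.5, -0.063, 0.031, 0.001, 0.6, 0, 0, -28.5, -0.063, 0.031, 0.001, 0.6])

```text
clock: 35.92
position: [0.4975, -0.3282, 0.2802]
ee_rot: [0.002, 1.0, 0.0, -0.001]
ft_force: [0.3, -0.9, -0.4]
grip_width: 0.599
grasp_force: 0.0
```

```bash
cat > v14.py <<'E'
from h import *
m=viewer.camera_model("wrist");w=viewer.camera("wrist");cv2.imwrite("pics/w14.png",w[:,:,::-1])
print(status.get_obs()["position"].round(4))
for x in blobs(w,(5,200,120),(16,255,255),300): print("handle",np.round(x[:3]),plane(m,x[:2],.162),cv2.minAreaRect(x[3])[1:],cv2.boundingRect(x[3]))
g=cv2.cvtColor(w,cv2.COLOR_RGB2HSV)
k=cv2.inRange(g,(0,0,0),(180,255,40))
for c in cv2.findContours(k,cv2.RETR_EXTERNAL,cv2.CHAIN_APPROX_NONE)[0]:
    M=cv2.moments(c)
    if 500<M["m00"]<6000: print("dark",np.round((M["m10"]/M["m00"],M["m01"]/M["m00"],M["m00"])),cv2.boundingRect(c),plane(m,(M["m10"]/M["m00"],M["m01"]/M["m00"]),.112).round(4))
for n,lo,hi in(("red",(170,150,60),(5,255,255)),("blue",(105,150,40),(122,255,255))):
    for b in blobs(w,lo,hi,500,6000):
        r=cv2.minAreaRect(b[3]);B=cv2.boxPoints(r);W=np.array([plane(m,q,.02)[:2] for q in B])
        e=[W[1]-W[0],W[2]-W[1]];L=max(e,key=np.linalg.norm)
        print(n,np.round(b[:3]),plane(m,b[:2],.02).round(4),"len",[np.linalg.norm(q).round(4) for q in e],"yaw",np.degrees(np.arctan2(L[1],L[0])).round(1)%180)
E
python3 v14.py
```

```text
[ 0.4975 -0.3281  0.2803]
handle [ 327.  130. 1137.] [ 0.427395 -0.32455   0.162   ] ((34.588233947753906, 35.70588302612305), 28.072484970092773) (306, 109, 43, 44)
dark [310. 141. 920.] (296, 100, 59, 79) [ 0.4345 -0.3362  0.112 ]
dark [  95.  147. 3926.] (58, 88, 70, 115) [ 0.4387 -0.5013  0.112 ]
dark [141. 110. 680.] (129, 83, 24, 66) [ 0.4117 -0.4622  0.112 ]
red [ 304.  284. 1140.] [ 0.5897 -0.3476  0.02  ] len [np.float64(0.0769), np.float64(0.0208)] yaw 176.9
blue [ 378.  271. 1018.] [ 0.5744 -0.2656  0.02  ] len [np.float64(0.0207), np.float64(0.077)] yaw 11.4
```

The stirrer sits within about 3 mm of where it first hung, upright. Now the file: I'm moving above it for one close measurement.

Emit:
play_rows(plan=[0, 0, 0, -0.05, -0.01, 0, 0.65, 0, 0, 0, -0.0975, -0.02, 0.04, 0.65, 0, 0, 0, -0.0975, -0.02, 0.09, 0.65, 0, 0, 0, -0.0975, -0.02, 0.12, 0.65, 0, 0, 0, -0.0975, -0.02, 0.12, 0.65])

```text
clock: 36.6
position: [0.5944, -0.3471, 0.1584]
ee_rot: [0.001, 1.0, 0.001, -0.002]
ft_force: [-0.4, -0.4, 0.2]
grip_width: 0.649
grasp_force: 0.0
```

```bash
python3 v14.py | grep -v dark; python3 -c "
from h import *
print(status.get_obs()['joint_pos'].round(2))
rel((.60,-.348,.018),87)
T=viewer.camera_model('top')
t=viewer.camera('top')
for n,lo,hi in(('red',(170,150,60),(6,255,255)),('blue',(105,150,50),(118,255,255))):
  for b in blobs(t,lo,hi,80,500): print(n,np.round(b[:3]),plane(T,b[:2],.016).round(4))
"
```

```text
[ 0.5952 -0.3478  0.1607]
red [ 320.  227. 2723.] [ 0.5912 -0.3479  0.02  ] len [np.float64(0.0751), np.float64(0.0208)] yaw 176.7
blue [  42.   73. 3506.] [ 0.4876 -0.5294  0.02  ] len [np.float64(0.0436), np.float64(0.0764)] yaw 169.7
blue [ 434.  210. 3090.] [ 0.5792 -0.2656  0.02  ] len [np.float64(0.0232), np.float64(0.0749)] yaw 12.4
[-0.11  0.67  0.88  1.41 -0.52  1.3   2.37]
turn z 2.8902423381817925 shift [-0.005  -0.0003  0.1427] yaw now 89.89
red [378. 100. 136.] [ 0.8812 -0.2148  0.016 ]
```

Emit:
play_rows(plan=[0, 0, 2.9, -0.005, 0, 0.06, 0.65, 0, 0, 2.9, -0.005, 0, 0.11, 0.65, 0, 0, 2.9, -0.005, 0, 0.138, 0.65, 0, 0, 2.9, -0.005, 0, 0.142, 0.65, 0, 0, 2.9, -0.005, 0, 0.142, 0.65, 0, 0, 2.9, -0.005, 0, 0.142, 0.1, 0, 0, 2.9, -0.005, 0, 0.142, 0.1, 0, 0, 2.9, -0.005, 0, 0.142, 0.1, 0, 0, 2.9, -0.005, 0, 0.142, 0.1, 0, 0, 2.9, -0.005, 0, 0.08, 0.1, 0, 0, 2.9, -0.005, 0, 0.0, 0.1, 0, 0, 2.9, -0.005, 0, -0.06, 0.1, 0, 0, 2.9, -0.005, 0, -0.06, 0.1], squeeze=50)

```text
clock: 38.33
position: [0.6013, -0.3494, 0.2259]
ee_rot: [0.026, 1.0, -0.001, 0.003]
ft_force: [-0.8, -0.3, -0.2]
grip_width: 0.243
grasp_force: 49.3
```

```bash
cat > dr.py <<'E'
from h import *
T,S=viewer.camera_model("top"),viewer.camera_model("scene")
t,s=viewer.camera("top"),viewer.camera("scene");cv2.imwrite("pics/td.png",t[:,:,::-1]);cv2.imwrite("pics/sd.png",s[:,:,::-1])
def show(n,p,q): X,e=tri(T,p,S,q); print(n,X.round(4),round(e,4))
g=cv2.cvtColor(t,cv2.COLOR_RGB2HSV)
k=cv2.inRange(g[296:316,60:150],(0,0,60),(180,70,255));y,x=np.nonzero(k);print("bar top",x.min()+60,x.max()+60,[(c+60,(y[x==c].mean()+296).round(1)) for c in (x.min()+3,(x.min()+x.max())//2,x.max()-3)])
g=cv2.cvtColor(s,cv2.COLOR_RGB2HSV)
k=cv2.inRange(g[250:285,470:540],(0,0,60),(180,70,255));y,x=np.nonzero(k);print("bar scene",x.min()+470,x.max()+470,[(c+470,(y[x==c].mean()+250).round(1)) for c in (x.min()+3,(x.min()+x.max())//2,x.max()-3)])
E
python3 dr.py; python3 -c "
from h import *
print(status.get_obs()['joint_pos'].round(2))
rel((.54,.33,.22),0)"
```

```text
bar top 70 137 [(np.int64(73), np.float64(306.0)), (np.int64(103), np.float64(306.0)), (np.int64(134), np.float64(306.5))]
bar scene 476 534 [(np.int64(479), np.float64(258.0)), (np.int64(505), np.float64(265.5)), (np.int64(531), np.float64(273.5))]
[-0.11  0.64  0.91  1.32 -0.5   1.41  2.3 ]
turn z 87.05296348179691 shift [0.0957 0.6745 0.0016] yaw now 87.05
```

Emit:
play_rows(plan=[0, 0, 0, 0.01, 0.06, 0, 0.1, 0, 0, 5, 0.017, 0.12, 0, 0.1, 0, 0, 10, 0.025, 0.18, 0, 0.1, 0, 0, 18, 0.033, 0.24, 0, 0.1, 0, 0, 26, 0.042, 0.3, 0, 0.1, 0, 0, 34, 0.05, 0.36, 0, 0.1, 0, 0, 42, 0.06, 0.42, 0, 0.1, 0, 0, 50, 0.068, 0.48, 0, 0.1, 0, 0, 58, 0.077, 0.54, 0, 0.1, 0, 0, 66, 0.085, 0.6, 0, 0.1, 0, 0, 74, 0.09, 0.65, 0, 0.1, 0, 0, 82, 0.0965, 0.6895, 0, 0.1, 0, 0, 87, 0.0965, 0.6895, 0, 0.1, 0, 0, 87, 0.0965, 0.6895, 0, 0.1, 0, 0, 87, 0.0965, 0.6895, 0, 0.1])

```text
clock: 40.3
position: [0.5393, 0.3446, 0.2197]
ee_rot: [0.707, 0.708, -0.001, -0.0]
ft_force: [-0.3, 0.1, -0.2]
grip_width: 0.242
grasp_force: 49.4
```

```bash
python3 - <<'E'
from h import *
o=status.get_obs();print(o["position"],o["ee_rot"].round(3),o["joint_pos"].round(2))
T,S=viewer.camera_model("top"),viewer.camera_model("scene")
for a,b in (((103.5,306),(505,265.5)),((73,306),(531,273.5)),((134,306.5),(479,258))): print(tri(T,a,S,b))
# front top edge from start top image, chest front edge
t=cv2.imread("pics/top0.png")[:,:,::-1]
for c in (70,100,140,155): print(c,[(r,t[r,c].tolist()) for r in range(196,214,2)],[(r,t[r,c].tolist()) for r in range(272,296,2)])
for q,z in (((100,278),.071),((100,289),.071),((100,205),.085),((60,205),.085),((150,205),.085)): print(q,plane(T,q,z).round(4))
E
```

```text
[0.53927883 0.34460807 0.21971254] [ 0.707  0.708 -0.001 -0.   ] [-1.45  0.69  1.25  1.5  -0.65  1.43 -0.17]
(array([0.44630971, 0.33019367, 0.0478347 ]), np.float64(0.0019060226068108505))
(array([0.44684022, 0.38742725, 0.04794612]), np.float64(0.0004995174930621698))
(array([0.44506957, 0.27252735, 0.04609879]), np.float64(0.002546173972093395))
70 [(196, [143, 87, 47]), (198, [141, 86, 43]), (200, [137, 84, 43]), (202, [135, 81, 43]), (204, [74, 47, 26]), (206, [79, 61, 39]), (208, [80, 62, 39]), (210, [82, 65, 41]), (212, [80, 62, 40])] [(272, [161, 128, 82]), (274, [164, 128, 83]), (276, [168, 132, 87]), (278, [146, 113, 72]), (280, [175, 131, 81]), (282, [186, 139, 87]), (284, [183, 137, 84]), (286, [111, 82, 50]), (288, [61, 47, 30]), (290, [160, 124, 82]), (292, [178, 138, 92]), (294, [173, 135, 90])]
100 [(196, [132, 79, 43]), (198, [135, 81, 42]), (200, [136, 82, 44]), (202, [133, 81, 42]), (204, [77, 48, 26]), (206, [75, 59, 37]), (208, [80, 61, 40]), (210, [108, 85, 54]), (212, [179, 140, 91])] [(272, [165, 130, 84]), (274, [166, 130, 86]), (276, [171, 135, 88]), (278, [
[... 610 characters left out ...]
124, 82]), (292, [178, 140, 92]), (294, [174, 137, 89])]
155 [(196, [130, 79, 42]), (198, [131, 78, 41]), (200, [139, 85, 46]), (202, [135, 82, 44]), (204, [88, 52, 27]), (206, [76, 58, 36]), (208, [83, 65, 41]), (210, [106, 83, 54]), (212, [184, 145, 96])] [(272, [170, 133, 87]), (274, [174, 136, 89]), (276, [174, 137, 90]), (278, [173, 137, 89]), (280, [172, 131, 80]), (282, [177, 131, 80]), (284, [176, 131, 80]), (286, [154, 114, 71]), (288, [67, 50, 29]), (290, [100, 78, 51]), (292, [176, 138, 90]), (294, [174, 136, 88])]
(100, 278) [0.4981 0.3304 0.071 ]
(100, 289) [0.4772 0.3291 0.071 ]
(100, 205) [0.6378 0.3346 0.085 ]
(60, 205) [0.6381 0.4116 0.085 ]
(150, 205) [0.6375 0.2382 0.085 ]
```

The bar is at (.446,.330,.048), the inner front at x≈.497 and the chest front at x≈.638, all consistent with the text. I'm lowering the file.

Emit:
play_rows(plan=[0, 0, 0, 0, 0, 0.06, 0.1, 0, 0, 0, 0, 0, 0.12, 0.1, 0, 0, 0, 0, 0, 0.155, 0.1, 0, 0, 0, 0, 0, 0.172, 0.1, 0, 0, 0, 0, 0, 0.177, 0.1, 0, 0, 0, 0, 0, 0.177, 0.1, 0, 0, 0, 0, 0, 0.177, 0.4, 0, 0, 0, 0, 0, 0.177, 0.4, 0, 0, 0, 0, 0, 0.177, 0.4, 0, 0, 0, 0, 0, 0.14, 0.4, 0, 0, 0, 0, 0, 0.08, 0.4, 0, 0, 0, 0, 0, 0.0, 0.65, 0, 0, 0, 0, 0, 0.0, 0.65])

```text
clock: 41.92
position: [0.5408, 0.3455, 0.2248]
ee_rot: [0.707, 0.707, 0.003, 0.0]
ft_force: [0.5, -0.3, -0.9]
grip_width: 0.646
grasp_force: 0.0
```

```bash
python3 - <<'E'
from h import *
o=status.get_obs();print(o["clock"],o["position"],o["joint_pos"].round(2))
m=viewer.camera_model("wrist");w=viewer.camera("wrist");cv2.imwrite("pics/w15.png",w[:,:,::-1])
for b in blobs(w,(170,150,60),(5,255,255),300,8000): print("red",np.round(b[:3]),plane(m,b[:2],.042).round(4))
T=viewer.camera_model("top");t=viewer.camera("top")
for b in blobs(t,(105,150,50),(118,255,255),100,500): print("blue",np.round(b[:3]),plane(T,b[:2],.016).round(4))
S=viewer.camera_model("scene");s=viewer.camera("scene")
for b in blobs(s,(108,100,50),(120,255,255),60,600): print("blue scene",np.round(b[:3]),plane(S,b[:2],.016).round(4))
# target above scraper: handle centre from w14 (.5792,-.2656) yaw 12 -> balance point 10mm further
rel((.588,-.264,.2),90+12-0)
E
```

```text
41.925 [0.54081389 0.34550365 0.22477796] [-1.45  0.68  1.25  1.49 -0.65  1.43 -0.18]
red [ 319.  207. 2059.] [0.5409 0.3557 0.042 ]
blue [406. 240. 294.] [ 0.5806 -0.2653  0.016 ]
blue scene [237. 238. 134.] [ 0.5785 -0.2628  0.016 ]
turn z 78.06857743886519 shift [-0.6097  0.0479  0.0199] yaw now 0.07
```

The file is in the drawer, with its handle centre at (.541,.356). Now the scraper.

Emit:
play_rows(plan=[0, 0, 0, -0.055, 0.005, 0, 0.65, 0, 0, 8, -0.11, 0.01, 0, 0.65, 0, 0, 16, -0.165, 0.014, 0, 0.65, 0, 0, 24, -0.22, 0.018, 0, 0.65, 0, 0, 32, -0.275, 0.022, 0, 0.65, 0, 0, 40, -0.33, 0.026, 0, 0.65, 0, 0, 48, -0.385, 0.03, 0, 0.65, 0, 0, 56, -0.44, 0.035, 0.01, 0.65, 0, 0, 64, -0.495, 0.04, 0.02, 0.65, 0, 0, 72, -0.55, 0.044, 0.03, 0.65, 0, 0, 80, -0.61, 0.048, 0.04, 0.65, 0, 0, 80, -0.61, 0.048, 0.05, 0.65, 0, 0, 80, -0.61, 0.048, 0.06, 0.65, 0, 0, 80, -0.61, 0.048, 0.06, 0.65])

```text
clock: 43.82
position: [0.5881, -0.2622, 0.1588]
ee_rot: [0.996, 0.089, -0.001, -0.001]
ft_force: [0.2, 0.6, 0.4]
grip_width: 0.65
grasp_force: 0.0
```

```bash
python3 v14.py | grep blue; python3 - <<'E'
from h import *
o=status.get_obs();print(o["clock"],o["position"],o["joint_pos"].round(2),o["ee_rot"].round(3))
rel((.588,-.263,.018),100)
E
```

```text
blue [ 320.  237. 2556.] [ 0.5848 -0.2625  0.02  ] len [np.float64(0.0199), np.float64(0.0734)] yaw 10.800000000000011
blue [ 613.  385. 2846.] [ 0.5022 -0.5233  0.02  ] len [np.float64(0.0439), np.float64(0.0862)] yaw 64.6
43.875 [ 0.58842455 -0.2623828   0.15971257] [-0.44  0.74  1.2   1.56 -0.71  1.34 -0.55] [ 0.996  0.089 -0.    -0.001]
turn z 0.22529041209924117 shift [-0.0004  0.0007  0.1417] yaw now -79.77
```

Emit:
play_rows(plan=[0, 0, 0, 0.002, 0, 0.06, 0.65, 0, 0, 0, 0.002, 0, 0.11, 0.65, 0, 0, 0, 0.002, 0, 0.138, 0.65, 0, 0, 0, 0.002, 0, 0.1415, 0.65, 0, 0, 0, 0.002, 0, 0.1415, 0.65, 0, 0, 0, 0.002, 0, 0.1415, 0.1, 0, 0, 0, 0.002, 0, 0.1415, 0.1, 0, 0, 0, 0.002, 0, 0.1415, 0.1, 0, 0, 0, 0.002, 0, 0.1415, 0.1, 0, 0, 0, 0.002, 0, 0.08, 0.1, 0, 0, 0, 0.002, 0, 0.0, 0.1, 0, 0, 0, 0.002, 0, -0.06, 0.1, 0, 0, 0, 0.002, 0, -0.06, 0.1], squeeze=50)

```text
clock: 45.5
position: [0.5907, -0.2654, 0.2251]
ee_rot: [0.996, 0.087, 0.003, 0.001]
ft_force: [0.5, -0.1, -1.8]
grip_width: 0.243
grasp_force: 49.3
```

```bash
python3 -c "
from h import *
rel((.595,.315,.22),0)"
```

```text
turn z -79.97419891629744 shift [ 0.1052 -0.5708  0.0039] yaw now -79.97
```

Emit:
play_rows(plan=[0, 0, 0, 0.01, -0.055, 0, 0.1, 0, 0, -8, 0.02, -0.11, 0, 0.1, 0, 0, -16, 0.03, -0.165, 0, 0.1, 0, 0, -24, 0.04, -0.22, 0, 0.1, 0, 0, -32, 0.05, -0.275, 0, 0.1, 0, 0, -40, 0.06, -0.33, 0, 0.1, 0, 0, -48, 0.07, -0.385, 0, 0.1, 0, 0, -56, 0.08, -0.44, 0, 0.1, 0, 0, -64, 0.09, -0.495, 0, 0.1, 0, 0, -72, 0.1, -0.545, 0, 0.1, 0, 0, -80, 0.1052, -0.571, 0.002, 0.1, 0, 0, -80, 0.1052, -0.571, 0.004, 0.1, 0, 0, -80, 0.1052, -0.571, 0.004, 0.1, 0, 0, -80, 0.1052, -0.571, 0.004, 0.1])

```text
clock: 47.25
position: [0.5942, 0.3149, 0.2167]
ee_rot: [0.708, 0.706, -0.0, 0.0]
ft_force: [-0.4, 0.9, -0.7]
grip_width: 0.244
grasp_force: 49.3
```

```bash
python3 -c "
from h import *
print(status.get_obs()['joint_pos'].round(2))
rel((.593,.315,.043),0)
m=viewer.camera_model('wrist');w=viewer.camera('wrist')
for b in blobs(w,(170,150,60),(5,255,255),300,8000): print('red',np.round(b[:3]),plane(m,b[:2],.042).round(4))"
```

```text
[-1.18  0.61  0.96  1.4  -0.5   1.38 -0.22]
turn z -0.12452773176424614 shift [ 1.000e-04 -1.200e-03  1.737e-01] yaw now -0.12
red [ 254.  170. 2505.] [0.5424 0.3555 0.042 ]
```

Emit:
play_rows(plan=[0, 0, 0, 0, -0.001, 0.06, 0.1, 0, 0, 0, 0, -0.001, 0.12, 0.1, 0, 0, 0, 0, -0.001, 0.155, 0.1, 0, 0, 0, 0, -0.001, 0.17, 0.1, 0, 0, 0, 0, -0.001, 0.174, 0.1, 0, 0, 0, 0, -0.001, 0.174, 0.1, 0, 0, 0, 0, -0.001, 0.174, 0.4, 0, 0, 0, 0, -0.001, 0.174, 0.4, 0, 0, 0, 0, -0.001, 0.174, 0.4, 0, 0, 0, 0, -0.001, 0.14, 0.4, 0, 0, 0, 0, -0.001, 0.08, 0.4, 0, 0, 0, 0, -0.001, 0.0, 0.5, 0, 0, 0, 0, -0.001, 0.0, 0.2])

```text
clock: 48.92
position: [0.5949, 0.3165, 0.2228]
ee_rot: [0.707, 0.707, 0.004, 0.001]
ft_force: [0.1, 0.5, -0.9]
grip_width: 0.302
grasp_force: 0.0
```

```bash
python3 -c "
from h import *
print(status.get_obs()['joint_pos'].round(2))
rel((.405,.330,.22),90);rel((.405,.330,.22),0)
m=viewer.camera_model('wrist');w=viewer.camera('wrist')
for b in blobs(w,(170,150,60),(5,255,255),300,8000): print('red',np.round(b[:3]),plane(m,b[:2],.042).round(4))
for b in blobs(w,(105,150,40),(122,255,255),300,8000): print('blue',np.round(b[:3]),plane(m,b[:2],.042).round(4))"
```

```text
[-1.19  0.61  0.96  1.4  -0.5   1.39 -0.22]
turn z -89.97288394661834 shift [ 0.0136 -0.1899  0.0015] yaw now 0.03
turn z 0.02711605338166123 shift [ 0.0136 -0.1899  0.0015] yaw now 0.03
red [ 253.  173. 2390.] [0.5421 0.3554 0.042 ]
blue [ 318.  228. 1948.] [0.5944 0.3094 0.042 ]
```

Both tools are in the drawer. I'm going in front of the handle with the fingers shut.

Emit:
play_rows(plan=[0, 0, -10, 0.002, -0.03, 0, 0, 0, 0, -20, 0.004, -0.06, 0, 0, 0, 0, -30, 0.008, -0.1, 0, 0, 0, 0, -40, 0.011, -0.14, 0, 0, 0, 0, -50, 0.0136, -0.18, 0, 0, 0, 0, -60, 0.0136, -0.19, 0, 0, 0, 0, -70, 0.0136, -0.19, 0, 0, 0, 0, -80, 0.0136, -0.19, 0, 0, 0, 0, -90, 0.0136, -0.19, 0, 0, 0, 0, -90, 0.0136, -0.19, 0, 0, 0, 0, -90, 0.0136, -0.19, 0, 0, 0, 0, -90, 0.0136, -0.19, 0, 0])

```text
clock: 50.48
position: [0.4028, 0.3299, 0.2165]
ee_rot: [0.001, 1.0, -0.0, -0.0]
ft_force: [0.5, 0.4, -0.4]
grip_width: 0.001
grasp_force: 0.0
```

```bash
python3 -c "
from h import *
print(status.get_obs()['joint_pos'].round(2))
rel((.402,.330,.046),90)"
```

```text
[-1.51  0.13  0.81  1.81 -0.1   1.24  0.9 ]
turn z -0.07194265206078398 shift [8.000e-04 1.000e-04 1.705e-01] yaw now 89.93
```

Emit:
play_rows(plan=[0, 0, 0, 0, 0, 0.06, 0, 0, 0, 0, 0, 0, 0.12, 0, 0, 0, 0, 0, 0, 0.17, 0, 0, 0, 0, 0, 0, 0.17, 0, 0, 0, 0, -0.02, 0, 0.17, 0, 0, 0, 0, -0.035, 0, 0.17, 0, 0, 0, 0, -0.05, 0, 0.17, 0, 0, 0, 0, -0.065, 0, 0.17, 0, 0, 0, 0, -0.08, 0, 0.17, 0, 0, 0, 0, -0.095, 0, 0.17, 0, 0, 0, 0, -0.11, 0, 0.17, 0, 0, 0, 0, -0.125, 0, 0.17, 0, 0, 0, 0, -0.14, 0, 0.17, 0, 0, 0, 0, -0.15, 0, 0.17, 0, 0, 0, 0, -0.16, 0, 0.17, 0, 0, 0, 0, -0.16, 0, 0.17, 0])

```text
clock: 52.48
position: [0.5637, 0.33, 0.0466]
ee_rot: [-0.0, 1.0, 0.0, 0.0]
ft_force: [0.4, 0.2, 0.1]
grip_width: 0.003
grasp_force: 0.0
```

Emit:
play_rows(plan=[0, 0, 0, -0.006, 0, 0, 0, 0, 0, 0, -0.01, 0, 0, 0, 0, 0, 0, -0.014, 0, 0, 0, 0, 0, 0, -0.016, 0, 0, 0, 0, 0, 0, -0.016, 0, 0, 0])

```text
clock: 53.1
position: [0.5748, 0.3306, 0.0461]
ee_rot: [-0.001, 1.0, -0.0, -0.005]
ft_force: [-22.4, -4.0, 14.2]
grip_width: -0.001
grasp_force: 10.8
```

```bash
python3 - <<'E'
from h import *
o=status.get_obs();print(o["position"],o["ft_force"])
T=viewer.camera_model("top");t=viewer.camera("top");cv2.imwrite("pics/t20.png",t[:,:,::-1])
for c in (50,65,145,158): print(c,[(r,t[r,c].tolist()) for r in range(200,240,3)])
for z,q in ((.047,(.446+.149,.33,.047)),(.071,(.496+.0-.149+.149+.149,.33,.071))): print(proj(T,q))
E
```

```text
[0.57475541 0.33059261 0.04610394] [-22.42849384  -4.02496193  14.18287655]
50 [(200, [73, 65, 51]), (203, [90, 82, 65]), (206, [121, 110, 88]), (209, [144, 131, 106]), (212, [150, 137, 110]), (215, [143, 129, 104]), (218, [136, 123, 98]), (221, [117, 105, 84]), (224, [60, 54, 41]), (227, [56, 50, 38]), (230, [55, 50, 41]), (233, [55, 49, 41]), (236, [56, 51, 39]), (239, [54, 49, 39])]
65 [(200, [25, 23, 15]), (203, [30, 29, 22]), (206, [41, 38, 28]), (209, [54, 49, 40]), (212, [47, 43, 33]), (215, [48, 43, 35]), (218, [46, 42, 36]), (221, [44, 40, 31]), (224, [45, 39, 33]), (227, [45, 40, 32]), (230, [45, 40, 33]), (233, [45, 41, 32]), (236, [45, 39, 31]), (239, [50, 46, 37])]
145 [(200, [148, 90, 48]), (203, [130, 79, 43]), (206, [158, 118, 72]), (209, [182, 135, 84]), (212, [160, 120, 73]), (215, [60, 45, 26]), (218, [69, 51, 33]), (221, [151, 119, 78]), (224, [179, 142, 93]), (227, [176, 139, 90]), (230, [110, 86, 55]), (233, [84, 66, 42]), (236, [86, 67, 44]), (239, [86, 68, 44])]
158 [(200, [146, 88, 48]), (203, [130, 80, 42]), (206, [156, 115, 70]), (209, [182, 135, 83]), (212, [162, 121, 73]), (215, [61, 46, 28]), (218, [67, 51, 31]), (221, [151, 119, 77]), (224, [167, 131, 86]), (227, [82, 65, 42]), (230, [83, 66, 43]), (233, [83, 66, 42]), (236, [87, 68, 45]), (239, [86, 68, 45])]
[107.45193003 230.620113  ]
[105.0115674  203.11621139]
```

Emit:
play_rows(plan=[0, 0, 0, 0.03, 0, 0, 0, 0, 0, 0, 0.06, 0, 0, 0, 0, 0, 0, 0.1, 0, -0.03, 0, 0, 0, 0, 0.14, 0, -0.09, 0, 0, 0, 0, 0.165, -0.03, -0.15, 0, 0, 0, 0, 0.165, -0.08, -0.17, 0, 0, 0, 0, 0.165, -0.14, -0.17, 0, 0, 0, 0, 0.165, -0.16, -0.17, 0])

```text
clock: 54.15
position: [0.4145, 0.167, 0.2171]
ee_rot: [0.001, 1.0, 0.002, -0.0]
ft_force: [0.2, 0.7, 1.0]
grip_width: -0.002
grasp_force: 0.0
```

```bash
python3 - <<'E'
from h import *
T=viewer.camera_model("top");t=viewer.camera("top");S=viewer.camera_model("scene")
s=viewer.camera("scene");cv2.imwrite("pics/t21.png",t[:,:,::-1]);cv2.imwrite("pics/s21.png",s[:,:,::-1])
g=cv2.cvtColor(t,cv2.COLOR_RGB2HSV);k=cv2.inRange(g[214:250,50:150],(0,0,60),(180,70,255))
y,x=np.nonzero(k);print(x.min()+50,x.max()+50,[(c+50,(y[x==c].mean()+214).round(1)) for c in (x.min()+5,(x.min()+x.max())//2,x.max()-5)])
mid=(50+(x.min()+x.max())/2, 214+y[x==(x.min()+x.max())//2].mean()); print(mid,plane(T,mid,.047))
print("start bar mid", plane(T,(103.5,306),.047))
for c in (60,100,145): print(c,[(r,t[r,c].tolist()) for r in range(202,218,1)])
for X in ((.638,.33,.085),(.638,.33,.071),(.63,.33,.071),(.645,.33,.071)): print(X,proj(T,X))
E
```

```text
77 141 [(np.int64(82), np.float64(227.3)), (np.int64(109), np.float64(238.1)), (np.int64(136), np.float64(225.0))]
(np.float64(109.0), np.float64(238.125)) [0.57990064 0.32602573 0.047     ]
start bar mid [0.44677803 0.32852032 0.047     ]
60 [(202, [140, 85, 44]), (203, [102, 61, 31]), (204, [95, 71, 43]), (205, [151, 122, 77]), (206, [179, 138, 83]), (207, [192, 144, 88]), (208, [197, 148, 89]), (209, [195, 145, 88]), (210, [190, 142, 88]), (211, [167, 124, 76]), (212, [117, 87, 53]), (213, [76, 56, 35]), (214, [63, 47, 28]), (215, [63, 47, 27]), (216, [65, 48, 28]), (217, [70, 51, 30])]
100 [(202, [141, 85, 45]), (203, [117, 69, 36]), (204, [84, 53, 29]), (205, [109, 81, 50]), (206, [167, 126, 77]), (207, [187, 140, 85]), (208, [193, 144, 89]), (209, [191, 142, 87]), (210, [191, 141, 86]), (211, [183, 136, 84]), (212, [148, 111, 69]), (213, [95, 70, 41]), (214, [67, 50, 31]), (215, [63, 46, 28]), (216, [62, 47, 28]), (217, [67, 50, 32])]
145 [(202, [145, 89, 47]), (203, [131, 79, 41]), (204, [88, 53, 29]), (205, [91, 65, 37]), (206, [159, 119, 72]), (207, [184, 137, 82]), (208, [184, 138, 84]), (209, [184, 138, 84]), (210, [185, 137, 83]), (211, [182, 136, 84]), (212, [161, 120, 73]), (213, [110, 82, 48]), (214, [69, 52, 30]), (215, [64, 48, 30]), (216, [64, 47, 29]), (217, [65, 49, 29])]
(0.638, 0.33, 0.085) [102.3864127 204.9020947]
(0.638, 0.33, 0.071) [104.78843049 206.60291447]
(0.63, 0.33, 0.071) [104.53278411 210.59760536]
(0.645, 0.33, 0.071) [105.0115674  203.11621139]
```

```bash
python3 - <<'E'
from h import *
T=viewer.camera_model("top");S=viewer.camera_model("scene")
def edge(img,c,r0,r1,chan=0):  # sub-pixel strongest bright->dark edge down the column
    p=img[r0:r1,c-1:c+2].astype(float).mean((1,2)); d=p[:-1]-p[1:]; i=d.argmax(); w=d[max(0,i-1):i+2]; return r0+max(0,i-1)+(w*np.arange(len(w))).sum()/w.sum()+.5
a=cv2.imread("pics/top0.png");b=cv2.imread("pics/t21.png")
for c in (60,100,145):
    e0=edge(a,c,281,290);e1=edge(b,c,208,217);ch=edge(a,c,199,206)
    X0,X1,C=plane(T,(c,e0),.071),plane(T,(c,e1),.071),plane(T,(c,ch),.085)
    print(c,round(e0,1),round(e1,1),round(ch,1),"travel",(X1-X0)[0].round(4),"start outer->chest",(C-X0)[0].round(4),"=> opening0",(C-X0)[0].round(4)-.015+.007,"left",(C-X1)[0].round(4)-.008)
s0=cv2.imread("pics/scene0.png");s1=cv2.imread("pics/s21.png")
for n,i,r in(("t0",a,(296,316,60,150)),("t1",b,(216,236,60,150)),):
    k=cv2.inRange(cv2.cvtColor(i,cv2.COLOR_BGR2HSV)[r[0]:r[1],r[2]:r[3]],(0,0,60),(180,80,255));y,x=np.nonzero(k)
    print(n,[(c+r[2],np.round(y[x==c].mean()+r[0],1)) for c in range(0,90,8) if (x==c).any()])
print(plane(T,(100,306),.047),plane(T,(100,227),.047))
E
```

```text
60 285.7 211.7 202.8 travel 0.1445 start outer->chest 0.1587 => opening0 0.1507 left 0.006200000000000001
100 286.2 212.5 203.1 travel 0.1439 start outer->chest 0.1591 => opening0 0.1511 left 0.007299999999999999
145 286.6 212.7 203.5 travel 0.1442 start outer->chest 0.1592 => opening0 0.1512 left 0.006999999999999999
t0 [(76, np.float64(302.0)), (84, np.float64(305.5)), (92, np.float64(306.0)), (100, np.float64(305.5)), (108, np.float64(306.0)), (116, np.float64(306.0)), (124, np.float64(306.0)), (132, np.float64(302.6))]
t1 [(84, np.float64(225.0)), (92, np.float64(232.5)), (100, np.float64(232.5)), (108, np.float64(233.0)), (116, np.float64(233.0)), (124, np.float64(233.0)), (132, np.float64(233.0)), (140, np.float64(233.0))]
[0.44680466 0.33526309 0.047     ] [0.60235751 0.34517703 0.047     ]
```

Travel so far is 0.144 m with about 6 mm apparently left. I'll push once more, a little higher on the bar, in small steps.

Emit:
play_rows(plan=[0, 0, 0, 0, 0.06, 0, 0, 0, 0, 0, 0, 0.12, 0, 0, 0, 0, 0, 0, 0.163, 0, 0, 0, 0, 0, -0.06, 0.163, 0.05, 0, 0, 0, 0, -0.1, 0.163, 0.1, 0, 0, 0, 0, -0.12, 0.163, 0.15, 0, 0, 0, 0, -0.13, 0.163, 0.165, 0, 0, 0, 0, -0.145, 0.163, 0.165, 0, 0, 0, 0, -0.153, 0.163, 0.165, 0, 0, 0, 0, -0.157, 0.163, 0.165, 0, 0, 0, 0, -0.157, 0.163, 0.165, 0])

```text
clock: 55.62
position: [0.5708, 0.3335, 0.0518]
ee_rot: [-0.001, 1.0, 0.0, 0.0]
ft_force: [0.4, -0.3, -0.0]
grip_width: 0.001
grasp_force: 0.0
```

Emit:
play_rows(plan=[0, 0, 0, -0.002, 0, 0, 0, 0, 0, 0, -0.004, 0, 0, 0, 0, 0, 0, -0.006, 0, 0, 0, 0, 0, 0, -0.006, 0, 0, 0])

```text
clock: 56.12
position: [0.5746, 0.3335, 0.0515]
ee_rot: [-0.001, 1.0, 0.0, -0.002]
ft_force: [-10.9, -2.0, 8.3]
grip_width: 0.002
grasp_force: 5.8
```

Emit:
play_rows(plan=[0, 0, 0, 0.02, 0, 0, 0, 0, 0, 0, 0.02, 0, -0.03, 0, 0, 0, 0, 0, 0, -0.03, 0, 0, 0, 0, -0.02, 0, -0.025, 0, 0, 0, 0, -0.028, 0, -0.025, 0, 0, 0, 0, -0.032, 0, -0.025, 0, 0, 0, 0, -0.036, 0, -0.025, 0, 0, 0, 0, -0.036, 0, -0.025, 0])

```text
clock: 57.12
position: [0.6128, 0.3333, 0.0767]
ee_rot: [-0.001, 1.0, 0.0, 0.0]
ft_force: [0.3, 0.3, 0.0]
grip_width: 0.001
grasp_force: 0.0
```

Emit:
play_rows(plan=[0, 0, 0, -0.003, 0, 0, 0, 0, 0, 0, -0.006, 0, 0, 0, 0, 0, 0, -0.009, 0, 0, 0, 0, 0, 0, -0.009, 0, 0, 0])

```text
clock: 57.62
position: [0.6153, 0.3336, 0.0764]
ee_rot: [-0.001, 1.0, -0.0, -0.008]
ft_force: [-37.0, -6.9, 23.6]
grip_width: 0.004
grasp_force: 18.2
```

It is a hard stop at the same place from both contacts, at 37 N, so the drawer is shut. I'm backing off and doing a final check.

Emit:
play_rows(plan=[0, 0, 0, 0.025, 0, 0, 0, 0, 0, 0, 0.025, 0, -0.06, 0, 0, 0, 0, 0.06, 0, -0.12, 0.3, 0, 0, 0, 0.1, 0.04, -0.18, 0.3, 0, 0, 0, 0.14, 0.08, -0.2, 0.3, 0, 0, 0, 0.14, 0.08, -0.2, 0.3, 0, 0, 0, 0.14, 0.08, -0.2, 0.3])

```text
clock: 58.5
position: [0.481, 0.4142, 0.2769]
ee_rot: [-0.002, 1.0, 0.0, 0.0]
ft_force: [1.1, -0.1, -0.3]
grip_width: 0.299
grasp_force: 0.0
```

```bash
python3 - <<'E'
from h import *
o=status.get_obs();print(o["clock"],o["position"],o["ft_force"])
T=viewer.camera_model("top");t=viewer.camera("top");S=viewer.camera_model("scene");s=viewer.camera("scene")
for b in blobs(t,(2,90,70),(12,210,255),40,600): print("copper",np.round(b[:3]),plane(T,b[:2],.025).round(3))
h=cv2.cvtColor(t,cv2.COLOR_RGB2HSV)
k=cv2.inRange(h,(0,0,130),(180,70,255))[255:355,185:345]
for b in cv2.findContours(k,0,2)[0]:
    M=cv2.moments(b)
    if M["m00"]>20: print("white",round(M["m10"]/M["m00"]+185),round(M["m01"]/M["m00"]+255),M["m00"])
for n,w in(("scene0",cv2.imread("pics/scene0.png")[:,:,::-1]),("now",s)):
    for x in blobs(w[120:190,215:270],(3,150,90),(14,255,255),60,800): print(n,"orange",np.round(x[:3],1))
for n,w in(("top0",cv2.imread("pics/top0.png")[:,:,::-1]),("now",t)):
    for x in blobs(w[290:330,430:480],(3,180,90),(15,255,255),60,800): print(n,"orange",np.round(x[:3],1),cv2.boundingRect(x[3]))
e=[]
p=t[206:218,100].mean(1);print(p.round())
E
```

```text
58.5 [0.48097653 0.41422023 0.27686872] [ 1.05582665 -0.10671812 -0.25200118]
copper [ 55. 100.  43.] [0.88  0.465 0.025]
copper [174. 100.  48.] [0.88  0.215 0.025]
copper [258. 314. 118.] [0.432 0.032 0.025]
copper [289. 310. 180.] [ 0.439 -0.029  0.025]
copper [306. 319. 184.] [ 0.422 -0.062  0.025]
copper [326. 305. 154.] [ 0.448 -0.101  0.025]
white 202 325 24.5
white 274 307 59.0
white 308 304 62.0
white 296 298 59.0
white 282 296 58.5
white 291 287 59.5
white 273 287 58.0
scene0 orange [ 26.   34.9 195.5]
now orange [ 26.5  34.  186.5]
top0 orange [ 25.1  19.7 194. ] (15, 12, 20, 16)
now orange [ 25.2  21.6 199.5] (15, 14, 20, 16)
[119. 134. 137. 136. 135. 131. 106.  65.  45.  45.  46.  47.]
```

All four rosettes and six beads are in the pot, and the stirrer is within about 4 mm of its first place. Handing in.

```bash
python3 -c "
from workcell import manip
print(manip.hand_in())"
```

```text
the job is handed in; nothing more can be done
None
```

I handed the job in at about 58 s without seeing the verdict: all four copper rosettes are in the pot and stirred four turns with all six beads still inside, the stirrer hangs back in its fork, and the file and scraper are in the drawer, pushed to a hard stop though the camera put it about 6 mm short of shut (12 mm allowed).

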